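Offer up a thermostat cover over its studs

TASK

Pull the black blanking plug out of the coolant port on the end of the cylinder head and put it down on the bench. Then take the thermostat cover with two bolt holes by its hose neck, carry it over the head without touching the head, and offer it up to the port: upright, each bolt hole straight above its stud, about a centimetre above the stud tips and touching nothing. Finish while holding it still there, ready for the sealant, and leave the other things where they are.

Things in the scene. Friction and masses are not known exactly. Their poses are not given: they have to be found in the camera images.
- port (a point): Centre of the round coolant port (bore 49 mm) at one end of an aluminium cylinder head, which lies on wooden blocks and does not move. The point is in the port's flat upper face, 95 mm above the bench. z is up, x runs along the line of the two studs, +y along the head towards its camshafts. The face is 68 mm across, with an ear at each stud (110 mm over the ears).
- cams (a point): Middle of the cylinder head, 220 mm from the port in +y and 138 mm above the bench; axes as the port's. The head's main body is 178 mm wide in x and reaches from 153 mm on the port's side to 168 mm on the far side. Its camshafts, bearing caps and sprockets (at the far end) are the highest obstacles, up to 140 mm above the bench.
- stud_a (a point): Tip of one stud, 8 mm thick, upright, 42 mm from the port's centre in its -x; the tip is 32 mm above the port face, 127 mm above the bench.
- stud_b (a point): Tip of the other stud, the same, 42 mm from the port's centre in its +x.
- plug_tab (a point): Black plastic blanking plug, loose in the port: it lifts straight out (30 g). The point is in the middle of its upright pull tab: 32 mm along its x (roughly the stud line), 10 mm thick along its y, from 21 mm below to 19 mm above the point. Under the tab a round brim, 58 mm across and 4 mm thick, rests on the port face; under that a skirt, 45 mm across, ends 39 mm below the point.
- cover_mid (a point): The wanted thermostat cover: cast aluminium, 0.22 kg, upright on its flange. The point is on its axis, half-way up, 36 mm above the underside. Its round hose neck, 33 mm outside, runs from 28 to 72 mm (top) above the underside; below are a 60 mm dome and a flange 10 mm thick, 68 mm across, with exactly two ears (110 mm over both). x runs through both holes, z up. Alike either way round.
- hole_a (a point): Centre, in the underside, of the cover's bolt hole (10 mm) 42 mm from its axis in its -x.
- hole_b (a point): Centre, in the underside, of the cover's bolt hole (10 mm) 42 mm from its axis in its +x. Either hole may go over either stud.
- other_cover_mid (a point): Another thermostat cover, a bystander: same height and neck, but three ears with bolt holes at 120 degrees. The point is on its axis, 36 mm above the bench. To be left alone.
- oil_filter: Spin-on oil filter standing on the bench, a white can 72 mm across and 86 mm high; origin at the centre of its underside. To be left alone. The bench to its left and nearer the robot, right of the port, is free for the plug.
- spanner: Steel spanner, 190 mm long, lying flat on the bench beyond the cylinder head; origin at its middle, on the bench. To be left alone.
- hose_clip: Steel hose clip, a ring 52 mm across and 12 mm high with its screw at the side, lying on the bench; origin at the ring's centre, on the bench. To be left alone.
Things that resemble listed ones, but are neither listed nor needed, are in the scene too. Of the things that look like the part that bears plug_tab, the middle-sized one is meant. Leave any green look-alike of the part that bears cover_mid alone.

How it is judged:
On the way, in this order (a step that is already met when the one before it is completed fails the run):
1. the blanking plug is out of the port and lies let go on the bench (height (world z) of plug_tab below 0.05 m and horizontal distance between plug_tab and port above 0.08 m and contact force between plug and the fingers below 0.05 N and linear speed of plug below 0.03 m/s), for 0.2 s.
2. the two-hole cover has been lifted in the fingers (height (world z) of cover_mid above 0.08 m and contact force between cover and the fingers above 1 N), for 0.2 s.
At the end, for the whole second after the job is handed in: The two-hole cover is held still in the fingers: each bolt hole within 6 mm sideways of a stud, underside 2 to 20 mm above the stud tips, within 7 degrees of upright, touching neither head nor plug. The plug lies on the bench, over 80 mm from the port's centre (((horizontal distance between hole_a and stud_a below 0.006 m and horizontal distance between hole_b and stud_b below 0.006 m) or (horizontal distance between hole_a and stud_b below 0.006 m and horizontal distance between hole_b and stud_a below 0.006 m)) and z of cover_mid in the frame of port between 0.07 and 0.088 m and angle between cover_mid's own z axis and vertical below 0.12 rad and contact force between cover and the fingers above 1 N and contact force between cover and head below 0.05 N and contact force between cover and plug below 0.05 N and linear speed of cover below 0.02 m/s and height (world z) of plug_tab below 0.05 m and horizontal distance between plug_tab and port above 0.08 m and linear speed of plug below 0.03 m/s); the arm keeps its last pose, push and grip.
It fails at once if the cover touches the head or its studs (contact force between cover and head above 1 N).
It fails at once if the three-hole cover is disturbed (distance of other_cover_mid from where it was at the start of the episode above 0.03 m).
It fails at once if the oil filter is disturbed (distance of oil_filter from where it was at the start of the episode above 0.03 m).
It fails at once if the spanner is disturbed (distance of spanner from where it was at the start of the episode above 0.03 m).
It fails at once if the hose clip is disturbed (distance of hose_clip from where it was at the start of the episode above 0.03 m).
It also fails if it takes over 61 s, if anything falls off the work surface, if the arm or the gripper's body presses on something with over 40 N, if the wrist force passes 120 N, or if a joint passes its speed limit or range.

ROBOT

A 7-joint arm with a two-finger parallel gripper is mounted at the origin on the work surface. World frame = base frame: x ahead of the robot, y to its left, z up, the work surface at z = 0. Lengths are in m, angles in rad, forces in N, time in s.
With the tool pointing down it reaches from about 0.4 to 0.875 m from the base axis. Payload 6.5 kg.
Tool frame: the origin (TCP) lies on the centre line of the jaws, within the pads' length; the fingertips stand 22 mm ahead of it and the grasp point (between the pads) lies 3 mm ahead of it (arm.finger_overhang is the z of the fingertips in the tool frame, in m); z points along the fingers, y is the direction in which the jaws open and shut (so a half turn about z gives the same grasp; the last joint's range is limited). The gripper opens to 85 mm and grips with 20 to 120 N. Pads are 22 mm wide; open, the fingers measure 114 mm over their backs; the gripper's body (76 mm by 85 mm) begins 54 mm behind the grasp point. The pads swing forward as they close: fully open they stand 13 mm farther back than shut.
Start: joints at [1.098, 0.536, -0.004, 1.538, 0.003, 1.067, -0.071], TCP at [0.257, -0.597, 0.253] pointing down, gripper open.
Joint ranges: [-2.7, 2.7], [-0.37, 2.16], [-1.27, 1.26], [0.24, 2.4], [-1.31, 4.45], [0.19, 1.91], [-2.76, 2.76]. Speed limits (rad/s): [2.39, 2.39, 3.14, 3.14, 3.14, 3.14, 3.14].

INTERFACE

Orientations are given as a 3x3 rotation matrix whose columns are the frame's x, y, z axes.
In Python, from station import arm, imaging, job gives the robot as it stands.
- The arm moves only by the tool move_arm, never from a script. Its argument "plan" is a list of rows, each an object with "gripper": the finger opening in mm, from 0 to 85.4; "translation": the shift along the tool's x, y, z in mm, a list of three; "rotation": the turn, a rotation vector about the tool's x, y, z in degrees, a list of three. A call has exactly 10 rows; each row shifts and turns the pose as measured when the row begins, along the tool's axes as they then stand; what a row does not reach is not made up. A row lasts 1/12 s, in which the tool goes at most 41.7 mm and 7.16 degrees, less where a joint would pass 70% of its speed; a pose out of reach is approached as far as the arm can. A call with a gripper value outside its range is refused whole. The fingers move at their own pace and stop on an object; "newtons" is the grip in N (left out, the last holds). Time passes only in rows, so rows that do not move let the fingers close, or fill a call up. It gives the time, the measured TCP pose, the force and the opening at its end, in the units of the state.
- arm.read_state(): the state, without advancing time (a new reading comes with each control period).
- imaging.camera(name): name is "scene" or "top" or "wrist"; returns (picture, depth): 480x640x3 uint8, blue, green, red; 480x640 float32, m along the optical axis (not along the pixel's ray), 0 where there is no reading.
- imaging.camera_params(name): a dict with "camera_matrix" (3x3 intrinsics, pixels), "eye" and "orientation" of the camera in the world; the wrist camera has in their place "hand_eye" (4x4, takes a point from camera to tool coordinates, whose origin is the TCP and whose axes are the flange's). Camera axes: x right, y down, z forward; pixel columns grow to the right and rows downward; lengths in m; the calibration is good to about 2 mm. A picture is of the moment at which its call begins: read the wrist's pose just before it. camera_params takes no time and is no camera call.
- job.job_done(): hands the job in, once; it reports no verdict.
Trained networks look in the newest picture that a camera, given by its name, has taken for a name from the list of things; names that differ only in an ending like _2 or _b are one class to them, and where a whole thing is asked for, a point or a joint stands for the part that bears it (a point fixed in the world has none). Each returns a list of dicts, best first, with "confidence" (0 to 1); they miss things now and then, are a little off and sometimes report something else, mostly with a low value. They report only what shows in the picture. A call takes as long as a camera call. They do not tell look-alikes from the thing itself.
- imaging.masks_of(camera, thing): "pixels" (480x640 bool, what is visible of it) and "bbox" ([centre column, centre row, width, height] in pixels, round what is visible of it).
- imaging.spot_point(camera, thing): "xy" ([column, row] in pixels: a listed point, or the origin of a listed thing).
The state is a dict: "time_s": time; "joint_positions": joint angles; "joint_velocities": joint speeds; "tau": joint torques, N m; "position": TCP position; "eef_rot": TCP orientation; "wrist_force": force on the tool from outside, world axes, zero at the start; "ft_torque": the same for the moment, N m; "width": opening from 0.0 (shut) to 1.0 (fully open).
Only numpy, scipy, OpenCV 4.12 (cv2) and the standard library are available. Lean on these libraries where they do the work, as an engineer would, in place of code of your own. Each camera call takes 0.05 s, during which the arm holds its last target.

## Working session

There is one attempt and no reset: what is moved stays moved. The work goes in short steps, Python scripts to look and compute and a tool call to move; the robot and the scene stay as the last step left them, time stands still between calls to the robot, and variables do not carry over. Pictures are saved under pics/ and viewed, and the job is handed in when it is done.

Besides the shell and the picture viewer there is one more tool, called as a command line: name --argument value ..., lists and objects as JSON in quotes. move_arm: Moves the arm, as the interface text tells. Its arguments: {"type":"object","properties":{"plan":{"type":"array","items":{"type":"object","properties":{"gripper":{"type":"number"},"translation":{"type":"array","items":{"type":"number"}},"rotation":{"type":"array","items":{"type":"number"}}}}},"newtons":{"type":"number"}},"required":["plan"]}

```bash
ls; mkdir -p pics; cat > h.py <<'E'
import numpy as np, cv2
from station import arm, imaging, job
def cam(n):
    p=imaging.camera_params(n); K=np.array(p['camera_matrix'])
    if 'eye' in p: R=np.array(p['orientation']); t=np.array(p['eye'])
    else:
        H=np.array(p['hand_eye']); s=arm.read_state(); Rt=np.array(s['eef_rot']); R=Rt@H[:3,:3]; t=Rt@H[:3,3]+np.array(s['position'])
    return K,R.reshape(3,3),t
def world(n,depth,u,v,z=None):
    K,R,t=cam(n); d=R@np.linalg.inv(K)@np.array([u,v,1.0])
    if z is not None: return t+d*(z-t[2])/d[2]
    w=depth[int(round(v))-2:int(round(v))+3,int(round(u))-2:int(round(u))+3]; return t+d*np.median(w[w>0])
def cloud(n,depth):
    K,R,t=cam(n); v,u=np.mgrid[:480,:640]; P=np.stack([(u-K[0,2])/K[0,0]*depth,(v-K[1,2])/K[1,1]*depth,depth],-1)
    return P@R.T+t
E
python3 - <<'E'
from h import *
for n in ['scene','top','wrist']:
    im,d=imaging.camera(n); cv2.imwrite(f'pics/{n}0.png',im); np.save(f'pics/{n}0.npy',d); print(n,cam(n))
    if n!='wrist':
        for th in ['port','stud_a','plug_tab','cover_mid','other_cover_mid','oil_filter','spanner','hose_clip','cams']:
            r=imaging.spot_point(n,th); print(th,[(np.round(x['xy']).tolist(),round(x['confidence'],2),np.round(world(n,d,*x['xy']),3).tolist()) for x in r])
print(arm.read_state())
E
```

```text
pics
scene (array([[445.17516443,   0.        , 310.30175818],
       [  0.        , 445.17516443, 242.75677065],
       [  0.        ,   0.        ,   1.        ]]), array([[ 0.5711235 ,  0.54455714, -0.61422754],
       [ 0.82081382, -0.38714271,  0.41998238],
       [-0.00908931, -0.74402826, -0.66808633]]), array([ 1.16915432, -0.42742734,  0.76864795]))
port [([210.0, 285.0], 0.87, [0.55, -0.25, 0.108])]
stud_a [([212.0, 285.0], 0.64, [0.55, -0.246, 0.107])]
plug_tab [([203.0, 277.0], 0.69, [0.513, -0.249, 0.1]), ([177.0, 257.0], 0.68, [0.387, -0.262, 0.067]), ([173.0, 333.0], 0.53, [0.551, -0.347, 0.027])]
cover_mid [([386.0, 189.0], 0.65, [0.444, 0.327, 0.047]), ([386.0, 159.0], 0.56, [0.325, 0.433, 0.048])]
other_cover_mid [([424.0, 218.0], 0.63, [0.604, 0.311, 0.056])]
oil_filter [([166.0, 397.0], 0.93, [0.698, -0.411, 0.057])]
spanner [([367.0, 336.0], 0.71, [0.775, -0.019, 0.009])]
hose_clip [([440.0, 282.0], 0.66, [0.752, 0.224, 0.001])]
cams [([308.0, 238.0], 0.75, [0.554, -0.013, 0.116])]
top (array([[536.40608956,   0.        , 320.08446511],
       [  0.        , 536.
[... 1555 characters left out ...]
 'joint_velocities': array([ 1.21665915e-04, -4.79380303e-04,  6.16754199e-05,  3.22090190e-04,
       -2.47854101e-04,  3.82381391e-05, -6.52409899e-04]), 'tau': array([ 2.98452560e-04, -5.83351314e+01,  1.04819376e+00, -2.59441978e+01,
        1.23336833e-02,  1.84933640e-03, -1.19786122e-05]), 'position': array([ 0.25719364, -0.59694018,  0.2532946 ]), 'eef_rot': array([[ 9.18369412e-01,  3.95724174e-01, -2.89619433e-05],
       [ 3.95724174e-01, -9.18369413e-01, -3.17690970e-06],
       [-2.78549429e-05, -8.54336440e-06, -1.00000000e+00]]), 'wrist_force': array([0.35276672, 0.06070501, 0.44311384]), 'ft_torque': array([ 0.01594254, -0.00762994,  0.02622304]), 'width': 1.0005393857827691}
```

View pictures.

View pics/scene0.png

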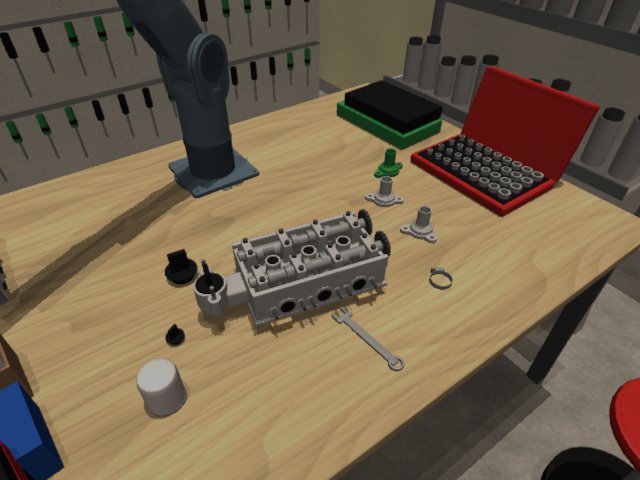

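View pics/top0.png

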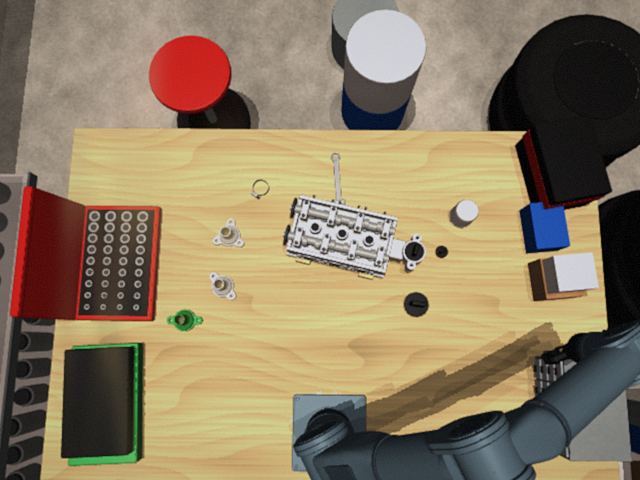

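View pics/wrist0.png

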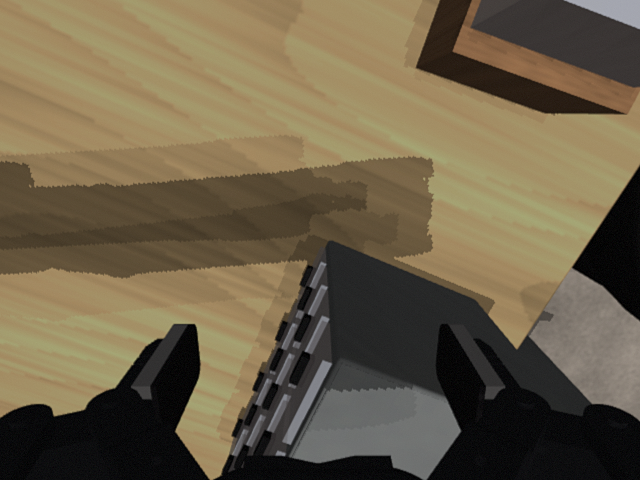

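```bash
python3 - <<'E'
import cv2,numpy as np
t=cv2.imread('pics/top0.png');s=cv2.imread('pics/scene0.png')
a=cv2.resize(t[200:350,380:500],None,fx=3.3,fy=3.3,interpolation=2);b=cv2.resize(t[200:350,160:280],None,fx=3.3,fy=3.3,interpolation=2)
cv2.imwrite('pics/c1.png',np.hstack([a,b]))
cv2.imwrite('pics/c2.png',np.hstack([cv2.resize(s[220:380,120:280],None,fx=2.5,fy=2.5,interpolation=2),cv2.resize(s[120:280,340:500],None,fx=2.5,fy=2.5,interpolation=2)]))
E
```

```text
(no output)
```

View pics/c1.png

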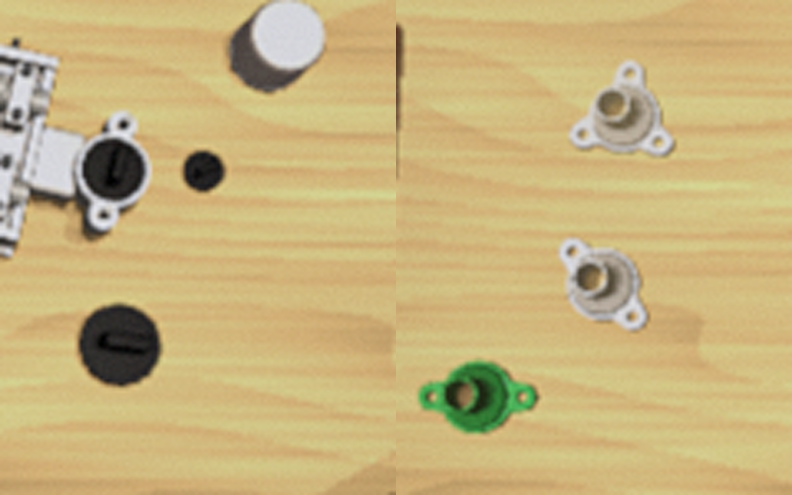

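View pics/c2.png

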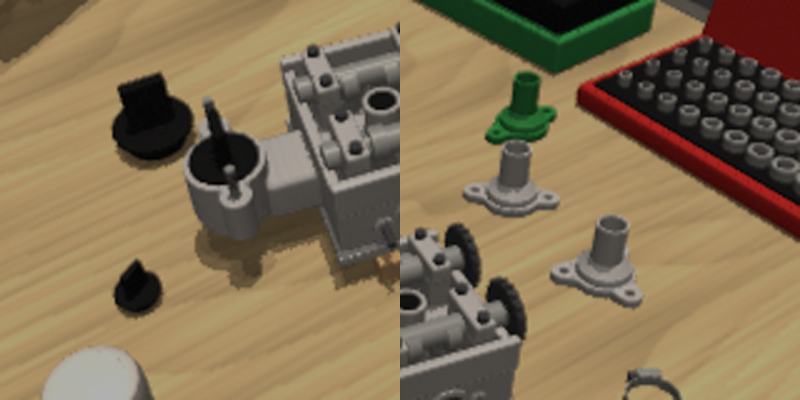

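```bash
cat >> h.py <<'E'
def goto(xyz,yaw):
    "print tool-frame shift to world xyz, and turn about tool z to have tool-x yaw (deg)"
    s=arm.read_state(); R=np.array(s['eef_rot']); p=np.array(s['position'])
    d=R.T@(np.array(xyz)-p)*1000; y=np.degrees(np.arctan2(R[1,0],R[0,0])); 
    dy=(y-yaw+90)%180-90
    print('t',round(s['time_s'],2),'pos',np.round(p,4),'yaw',round(y,2),'tilt',np.round(np.degrees(np.arccos(-R[2,2])),2),'shift mm',np.round(d,1),'turn z',round(dy,2),'w',round(s['width'],3),'F',np.round(s['wrist_force'],1))
E
python3 - <<'E'
from h import *
for u,v in [(417,237.3),(410.9,265)]:
    print(world('top',None,u,v,z=0.127),world('top',None,u,v,z=0.095))
d=np.load('pics/top0.npy')
for c in [(222,286),(184,320),(229,234)]: print(world('top',None,*c,z=.05))
goto([.535,-.25,.26],-12)
E
```

```text
[ 0.56768267 -0.25164035  0.127     ] [ 0.5738115  -0.25720196  0.095     ]
[ 0.48600216 -0.23246819  0.127     ] [ 0.49043261 -0.23763116  0.095     ]
[0.42630804 0.3262801  0.05      ]
[0.32321659 0.43558127 0.05      ]
[0.58656812 0.31178363 0.05      ]
t 1.05 pos [ 0.2572 -0.5969  0.2533] yaw 23.31 tilt 0.0 shift mm [ 392.4 -208.7   -6.7] turn z 35.31 w 1.001 F [0.4 0.1 0.4]
```

move_arm --plan '[{"gripper": 85, "translation": [36, -19, -2], "rotation": [0, 0, 0]}, {"gripper": 85, "translation": [36, -19, -2], "rotation": [0, 0, 0]}, {"gripper": 85, "translation": [36, -19, -2], "rotation": [0, 0, 0]}, {"gripper": 85, "translation": [36, -19, 0], "rotation": [0, 0, 0]}, {"gripper": 85, "translation": [36, -19, 0], "rotation": [0, 0, 0]}, {"gripper": 85, "translation": [36, -19, 0], "rotation": [0, 0, 0]}, {"gripper": 85, "translation": [36, -19, 0], "rotation": [0, 0, 0]}, {"gripper": 85, "translation": [36, -19, 0], "rotation": [0, 0, 0]}, {"gripper": 85, "translation": [36, -19, 0], "rotation": [0, 0, 0]}, {"gripper": 85, "translation": [36, -19, 0], "rotation": [0, 0, 0]}]'

```text
time_s: 1.88
position: [0.513, -0.2833, 0.258]
eef_rot: [[0.927, 0.375, -0.003], [0.375, -0.927, -0.009], [-0.006, 0.008, -1.0]]
wrist_force: [0.4, -0.9, -0.3]
width: 0.998
```

```bash
python3 -c "
from h import *
goto([.5268,-.242,.26],-13.2)"
```

```text
t 1.88 pos [ 0.513  -0.2833  0.258 ] yaw 22.01 tilt 0.55 shift mm [ 28.2 -33.1  -2.4] turn z 35.21 w 0.998 F [ 0.4 -0.9 -0.3]
```

move_arm --plan '[{"gripper": 40, "translation": [0, 0, 0], "rotation": [0, 0, 7]}, {"gripper": 40, "translation": [0, 0, 0], "rotation": [0, 0, 7]}, {"gripper": 40, "translation": [0, 0, 0], "rotation": [0, 0, 7]}, {"gripper": 40, "translation": [0, 0, 0], "rotation": [0, 0, 7]}, {"gripper": 40, "translation": [0, 0, 0], "rotation": [0, 0, 7]}, {"gripper": 40, "translation": [2, -22, 0], "rotation": [0, 0, 0]}, {"gripper": 40, "translation": [2, -20, 0], "rotation": [0, 0, 0]}, {"gripper": 40, "translation": [0, 0, 0], "rotation": [0, 0, 0]}, {"gripper": 40, "translation": [0, 0, 0], "rotation": [0, 0, 0]}, {"gripper": 40, "translation": [0, 0, 0], "rotation": [0, 0, 0]}]'

```text
time_s: 2.72
position: [0.5365, -0.2281, 0.2587]
eef_rot: [[0.972, -0.233, 0.004], [-0.233, -0.972, -0.004], [0.005, 0.003, -1.0]]
wrist_force: [-0.0, -0.9, -0.2]
width: 0.471
```

```bash
python3 - <<'E'
from h import *
goto([.5268,-.242,.26],-13.2)
im,d=imaging.camera('wrist'); cv2.imwrite('pics/w1.png',im); np.save('pics/w1.npy',d)
for th,z in [('port',.095),('stud_a',.127),('plug_tab',.12)]:
    for x in imaging.spot_point('wrist',th): print(th,np.round(x['xy']),round(x['confidence'],2),world('wrist',d,*x['xy'],z=z))
E
```

```text
t 2.72 pos [ 0.5365 -0.2281  0.2587] yaw -13.47 tilt 0.32 shift mm [-6.2 15.8 -1.3] turn z -0.27 w 0.471 F [-0.  -0.9 -0.2]
port [346. 242.] 0.7 [ 0.52250891 -0.24800096  0.095     ]
stud_a [343. 177.] 0.66 [ 0.57359991 -0.25577851  0.127     ]
stud_a [345. 306.] 0.58 [ 0.48860925 -0.23821879  0.127     ]
plug_tab [450. 170.] 0.79 [ 0.56087114 -0.32176658  0.12      ]
```

View pics/w1.png

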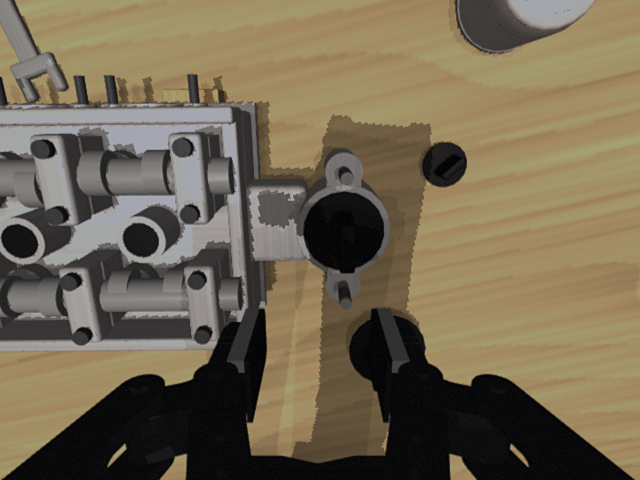

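```bash
python3 - <<'E'
from h import *
im=cv2.imread('pics/w1.png')
c=im[130:330,270:420]; c=cv2.convertScaleAbs(c,alpha=1.8,beta=30)
cv2.imwrite('pics/c3.png',cv2.resize(c,None,fx=3,fy=3,interpolation=2))
d=np.load('pics/w1.npy'); P=cloud('wrist',d)
for lo,hi,nm in [(.118,.134,'hi'),(.135,.16,'tabtop'),(.09,.097,'face')]:
    m=(P[...,2]>lo)&(P[...,2]<hi); m[:, :290]=0; m[:,400:]=0; m[300:]=0 if nm!='hi' else m[300:]; m[315:]=0;m[:150]=0
    n,l,st,c=cv2.connectedComponentsWithStats(m.astype(np.uint8))
    for i in range(1,n):
        if st[i,4]>8: print(nm,st[i],np.round(c[i],1),np.round(P[l==i].mean(0),4))
E
```

```text
hi [339 170  15  16 175] [346.1 177.7] [ 0.5724 -0.2573  0.1263]
hi [338 217  17  50 146] [342.8 228.2] [ 0.5417 -0.2483  0.1265]
hi [339 293  13  17 176] [344.9 301. ] [ 0.4912 -0.2386  0.1255]
tabtop [339 224  17  50 803] [346.9 248.5] [ 0.5319 -0.248   0.139 ]
face [ 296  152   95  148 3092] [341.8 219.2] [ 0.5384 -0.2488  0.0952]
```

View pics/c3.png

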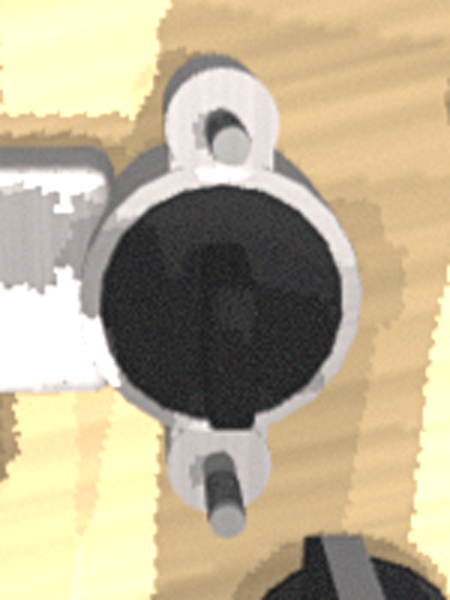

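```bash
python3 - <<'E'
from h import *
for u,v in [(347,178.3),(346.3,304)]: print(world('wrist',None,u,v,z=.127))
goto([.5318,-.248,.16],-12.5)
print(arm.read_state()['joint_velocities'].round(3))
E
```

```text
[ 0.57210265 -0.25768362  0.127     ]
[ 0.48958259 -0.2391586   0.127     ]
t 2.92 pos [ 0.5361 -0.2292  0.2586] yaw -13.59 tilt 0.33 shift mm [-0.2 18.9 98.7] turn z -1.09 w 0.468 F [ 0.3  0.7 -0. ]
[-0.001  0.001 -0.003  0.     0.    -0.002 -0.001]
```

move_arm --plan '[{"gripper": 40, "translation": [0, 20, 0], "rotation": [0, 0, 0]}, {"gripper": 40, "translation": [0, 0, 30], "rotation": [0, 0, 0]}, {"gripper": 40, "translation": [0, 0, 30], "rotation": [0, 0, 0]}, {"gripper": 40, "translation": [0, 0, 25], "rotation": [0, 0, 0]}, {"gripper": 40, "translation": [0, 0, 0], "rotation": [0, 0, 0]}, {"gripper": 40, "translation": [0, 0, 0], "rotation": [0, 0, 0]}, {"gripper": 40, "translation": [0, 0, 0], "rotation": [0, 0, 0]}, {"gripper": 40, "translation": [0, 0, 0], "rotation": [0, 0, 0]}, {"gripper": 40, "translation": [0, 0, 0], "rotation": [0, 0, 0]}, {"gripper": 40, "translation": [0, 0, 0], "rotation": [0, 0, 0]}]'

```text
time_s: 3.75
position: [0.5339, -0.2569, 0.1782]
eef_rot: [[0.97, -0.242, 0.014], [-0.241, -0.97, -0.011], [0.016, 0.007, -1.0]]
wrist_force: [0.2, 0.0, 0.5]
width: 0.466
```

```bash
python3 - <<'E'
from h import *
goto([.5318,-.248,.128],-12.5)
im,d=imaging.camera('wrist'); cv2.imwrite('pics/w2.png',im); np.save('pics/w2.npy',d)
E
```

```text
t 3.75 pos [ 0.5339 -0.2569  0.1782] yaw -13.97 tilt 1.0 shift mm [-5.  -8.5 50. ] turn z -1.47 w 0.466 F [0.2 0.  0.5]
```

View pics/w2.png

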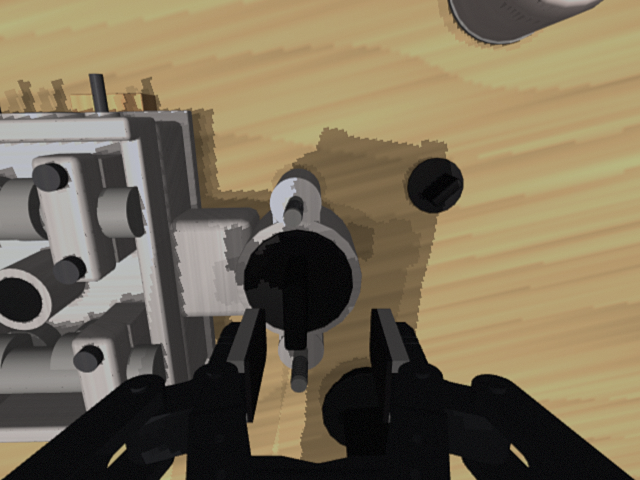

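```bash
cat >> h.py <<'E'
from scipy.spatial.transform import Rotation as Ro
def goto2(xyz,yaw):
    goto(xyz,yaw)
    R=np.array(arm.read_state()['eef_rot']); a=np.radians(yaw); best=None
    for a in (a,a+np.pi):
        T=np.array([[np.cos(a),np.sin(a),0],[np.sin(a),-np.cos(a),0],[0,0,-1]])
        r=np.degrees(Ro.from_matrix(R.T@T).as_rotvec())
        if best is None or np.linalg.norm(r)<np.linalg.norm(best): best=r
    print('rotvec tool deg',best.round(2))
E
python3 - <<'E'
from h import *
d=np.load('pics/w2.npy'); P=cloud('wrist',d)
for lo,hi,nm in [(.118,.131,'hi'),(.135,.16,'tabtop')]:
    m=(P[...,2]>lo)&(P[...,2]<hi); m[:, :270]=0; m[:,360:]=0
    n,l,st,c=cv2.connectedComponentsWithStats(m.astype(np.uint8))
    for i in range(1,n):
        if st[i,4]>30:
            q=P[l==i]; w,V=np.linalg.eigh(np.cov(q[:,:2].T)); print(nm,st[i],np.round(q.mean(0),4),np.round((q.max(0)+q.min(0))/2,4),'ang',np.degrees(np.arctan2(V[1,1],V[0,1])))
goto2([.5318,-.248,.128],-12.5)
E
```

```text
hi [283 204  20  24 364] [ 0.5735 -0.2567  0.1263] [ 0.5729 -0.2565  0.1239] ang 153.2494437041092
hi [284 268  23  45 250] [ 0.5454 -0.2512  0.1247] [ 0.5391 -0.2504  0.1244] ang -160.3970002385965
hi [290 367  18  26 379] [ 0.4924 -0.2381  0.125 ] [ 0.4911 -0.2376  0.1235] ang 70.62358427450509
tabtop [ 282  281   25   70 1567] [ 0.5332 -0.2474  0.1391] [ 0.5322 -0.247   0.1381] ang 166.60276104089866
t 3.8 pos [ 0.5341 -0.2569  0.1783] yaw -13.96 tilt 1.02 shift mm [-5.2 -8.5 50.2] turn z -1.46 w 0.466 F [-0.5 -1.1  0.4]
rotvec tool deg [ 0.43 -0.93 -1.47]
```

move_arm --plan '[{"gripper": 40, "translation": [-4, -8, 0], "rotation": [0.4, -0.9, -0.5]}, {"gripper": 40, "translation": [0, 0, 0], "rotation": [0, 0, 0]}, {"gripper": 40, "translation": [0, 0, 10], "rotation": [0, 0, 0]}, {"gripper": 40, "translation": [0, 0, 10], "rotation": [0, 0, 0]}, {"gripper": 40, "translation": [0, 0, 10], "rotation": [0, 0, 0]}, {"gripper": 40, "translation": [0, 0, 10], "rotation": [0, 0, 0]}, {"gripper": 40, "translation": [0, 0, 6], "rotation": [0, 0, 0]}, {"gripper": 40, "translation": [0, 0, 0], "rotation": [0, 0, 0]}, {"gripper": 40, "translation": [0, 0, 0], "rotation": [0, 0, 0]}, {"gripper": 40, "translation": [0, 0, 0], "rotation": [0, 0, 0]}]'

```text
time_s: 4.63
position: [0.5316, -0.2465, 0.1267]
eef_rot: [[0.973, -0.231, -0.002], [-0.231, -0.973, 0.001], [-0.002, -0.001, -1.0]]
wrist_force: [0.2, 0.0, 0.3]
width: 0.466
```

```bash
python3 - <<'E'
from h import *
goto2([.5325,-.2475,.128],-13.4)
E
```

```text
t 4.63 pos [ 0.5316 -0.2465  0.1267] yaw -13.36 tilt 0.14 shift mm [ 1.1  0.8 -1.3] turn z 0.04 w 0.466 F [0.2 0.  0.3]
rotvec tool deg [-0.04  0.13  0.04]
```

move_arm --newtons 40 --plan '[{"gripper": 0, "translation": [0, 1, -1], "rotation": [0, 0, 0]}, {"gripper": 0, "translation": [0, 0, 0], "rotation": [0, 0, 0]}, {"gripper": 0, "translation": [0, 0, 0], "rotation": [0, 0, 0]}, {"gripper": 0, "translation": [0, 0, 0], "rotation": [0, 0, 0]}, {"gripper": 0, "translation": [0, 0, 0], "rotation": [0, 0, 0]}, {"gripper": 0, "translation": [0, 0, 0], "rotation": [0, 0, 0]}, {"gripper": 0, "translation": [0, 0, 0], "rotation": [0, 0, 0]}, {"gripper": 0, "translation": [0, 0, -10], "rotation": [0, 0, 0]}, {"gripper": 0, "translation": [0, 0, -15], "rotation": [0, 0, 0]}, {"gripper": 0, "translation": [0, 0, -15], "rotation": [0, 0, 0]}]'

```text
time_s: 5.47
position: [0.5303, -0.2472, 0.1688]
eef_rot: [[0.973, -0.231, -0.005], [-0.231, -0.973, 0.002], [-0.006, -0.001, -1.0]]
wrist_force: [0.1, -0.2, -1.0]
width: 0.109
```

move_arm --plan '[{"gripper": 0, "translation": [0, 0, -20], "rotation": [0, 0, 0]}, {"gripper": 0, "translation": [0, 0, -20], "rotation": [0, 0, 0]}, {"gripper": 0, "translation": [0, 0, -20], "rotation": [0, 0, 0]}, {"gripper": 0, "translation": [0, 0, -10], "rotation": [0, 0, 0]}, {"gripper": 0, "translation": [0, 0, 0], "rotation": [0, 0, 0]}, {"gripper": 0, "translation": [0, 0, 0], "rotation": [0, 0, 0]}, {"gripper": 0, "translation": [0, 0, 0], "rotation": [0, 0, 0]}, {"gripper": 0, "translation": [0, 0, 0], "rotation": [0, 0, 0]}, {"gripper": 0, "translation": [0, 0, 0], "rotation": [0, 0, 0]}, {"gripper": 0, "translation": [0, 0, 0], "rotation": [0, 0, 0]}]'

```text
time_s: 6.3
position: [0.5301, -0.2474, 0.2452]
eef_rot: [[0.973, -0.231, -0.004], [-0.231, -0.973, 0.002], [-0.004, -0.001, -1.0]]
wrist_force: [0.3, 0.9, -1.1]
width: 0.107
```

```bash
python3 - <<'E'
from h import *
goto2([.5325,-.2475,.128],-13.4)
im,d=imaging.camera('wrist'); cv2.imwrite('pics/w3.png',im); np.save('pics/w3.npy',d)
E
```

```text
t 6.3 pos [ 0.5301 -0.2474  0.2452] yaw -13.37 tilt 0.24 shift mm [  2.8  -0.3 117.2] turn z 0.03 w 0.107 F [ 0.3  0.9 -1.1]
rotvec tool deg [-0.05  0.23  0.03]
```

View pics/w3.png

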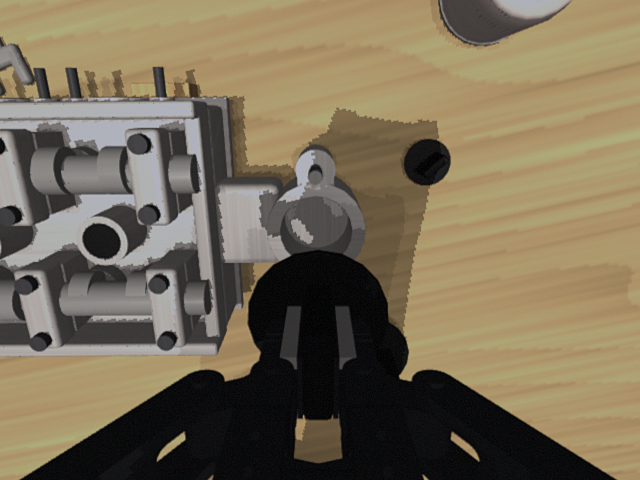

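move_arm --plan '[{"gripper": 0, "translation": [-5, 20, 0], "rotation": [0, 0, 0]}, {"gripper": 0, "translation": [-8, 33, 0], "rotation": [0, 0, 0]}, {"gripper": 0, "translation": [-8, 33, 0], "rotation": [0, 0, 0]}, {"gripper": 0, "translation": [-8, 33, 10], "rotation": [0, 0, 0]}, {"gripper": 0, "translation": [-7, 25, 20], "rotation": [0, 0, 0]}, {"gripper": 0, "translation": [-3, 12, 25], "rotation": [0, 0, 0]}, {"gripper": 0, "translation": [0, 0, 30], "rotation": [0, 0, 0]}, {"gripper": 0, "translation": [0, 0, 20], "rotation": [0, 0, 0]}, {"gripper": 0, "translation": [0, 0, 0], "rotation": [0, 0, 0]}, {"gripper": 0, "translation": [0, 0, 0], "rotation": [0, 0, 0]}]'

```text
time_s: 7.18
position: [0.4524, -0.3955, 0.1327]
eef_rot: [[0.974, -0.228, -0.006], [-0.228, -0.974, 0.003], [-0.007, -0.002, -1.0]]
wrist_force: [-0.1, -0.4, 0.2]
width: 0.108
```

```bash
python3 - <<'E'
from h import *
goto2([.45,-.40,.0475],-13.4)
im,d=imaging.camera('scene'); cv2.imwrite('pics/s3.png',im[180:420,80:400])
E
```

```text
t 7.18 pos [ 0.4524 -0.3955  0.1327] yaw -13.19 tilt 0.4 shift mm [-0.7  5.1 85.2] turn z 0.21 w 0.108 F [-0.1 -0.4  0.2]
rotvec tool deg [-0.09  0.39  0.21]
```

View pics/s3.png

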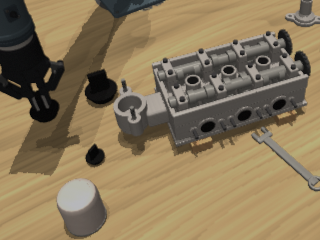

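The plug is in the fingers over clear bench (bottom left of the scene crop, about 43,108), away from the large plug, the small plug and the filter. Lowering it now.

move_arm --plan '[{"gripper": 0, "translation": [0, 0, 20], "rotation": [0, 0.4, 0]}, {"gripper": 0, "translation": [0, 0, 20], "rotation": [0, 0, 0]}, {"gripper": 0, "translation": [0, 0, 15], "rotation": [0, 0, 0]}, {"gripper": 0, "translation": [0, 0, 8], "rotation": [0, 0, 0]}, {"gripper": 0, "translation": [0, 0, 8], "rotation": [0, 0, 0]}, {"gripper": 0, "translation": [0, 0, 5], "rotation": [0, 0, 0]}, {"gripper": 0, "translation": [0, 0, 0], "rotation": [0, 0, 0]}, {"gripper": 0, "translation": [0, 0, 0], "rotation": [0, 0, 0]}, {"gripper": 0, "translation": [0, 0, 0], "rotation": [0, 0, 0]}, {"gripper": 0, "translation": [0, 0, 0], "rotation": [0, 0, 0]}]'

```text
time_s: 8.07
position: [0.4624, -0.3979, 0.0661]
eef_rot: [[0.975, -0.223, 0.017], [-0.223, -0.975, -0.009], [0.019, 0.005, -1.0]]
wrist_force: [-1.2, -0.3, -0.5]
width: 0.106
```

```bash
python3 - <<'E'
from h import *
goto2([.45,-.40,.0475],-13.4)
E
```

```text
t 8.07 pos [ 0.4624 -0.3979  0.0661] yaw -12.87 tilt 1.11 shift mm [-11.9   4.7  18.4] turn z 0.53 w 0.106 F [-1.2 -0.3 -0.5]
rotvec tool deg [ 0.27 -1.07  0.53]
```

move_arm --plan '[{"gripper": 0, "translation": [0, 0, 4], "rotation": [0.3, -1.0, 0]}, {"gripper": 0, "translation": [0, 0, 4], "rotation": [0, 0, 0]}, {"gripper": 0, "translation": [0, 0, 4], "rotation": [0, 0, 0]}, {"gripper": 0, "translation": [0, 0, 4], "rotation": [0, 0, 0]}, {"gripper": 0, "translation": [0, 0, 3], "rotation": [0, 0, 0]}, {"gripper": 0, "translation": [0, 0, 0], "rotation": [0, 0, 0]}, {"gripper": 0, "translation": [0, 0, 0], "rotation": [0, 0, 0]}, {"gripper": 0, "translation": [0, 0, 0], "rotation": [0, 0, 0]}, {"gripper": 0, "translation": [0, 0, 0], "rotation": [0, 0, 0]}, {"gripper": 0, "translation": [0, 0, 0], "rotation": [0, 0, 0]}]'

```text
time_s: 8.9
position: [0.4638, -0.3992, 0.0475]
eef_rot: [[0.975, -0.223, 0.002], [-0.223, -0.975, -0.001], [0.002, 0.0, -1.0]]
wrist_force: [-1.6, 0.8, 3.9]
width: 0.112
```

```bash
python3 - <<'E'
from h import *
goto2([.45,-.40,.0475],-13.4)
im,d=imaging.camera('scene'); P=cloud('scene',d); cv2.imwrite('pics/s4.png',cv2.resize(im[220:380,60:260],None,fx=3,fy=3))
E
```

```text
t 8.9 pos [ 0.4638 -0.3992  0.0475] yaw -12.9 tilt 0.14 shift mm [-13.3   3.9  -0.1] turn z 0.5 w 0.112 F [-1.6  0.8  3.9]
rotvec tool deg [ 0.02 -0.14  0.5 ]
```

View pics/s4.png

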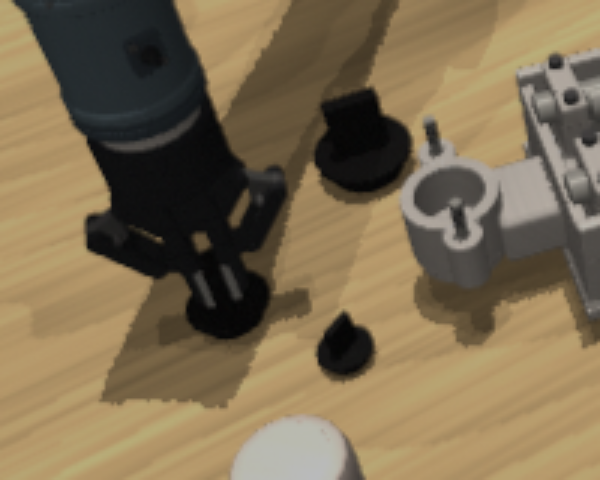

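move_arm --plan '[{"gripper": 40, "translation": [0, 0, 0], "rotation": [0, 0, 0]}, {"gripper": 40, "translation": [0, 0, 0], "rotation": [0, 0, 0]}, {"gripper": 40, "translation": [0, 0, 0], "rotation": [0, 0, 0]}, {"gripper": 40, "translation": [0, 0, 0], "rotation": [0, 0, 0]}, {"gripper": 40, "translation": [0, 0, -15], "rotation": [0, 0, 0]}, {"gripper": 40, "translation": [0, 0, -25], "rotation": [0, 0, 0]}, {"gripper": 60, "translation": [0, 0, -35], "rotation": [0, 0, 0]}, {"gripper": 60, "translation": [0, 0, -40], "rotation": [0, 0, 0]}, {"gripper": 60, "translation": [0, 0, -40], "rotation": [0, 0, 0]}, {"gripper": 60, "translation": [0, 0, -40], "rotation": [0, 0, 0]}]'

```text
time_s: 9.78
position: [0.4577, -0.3944, 0.2373]
eef_rot: [[0.975, -0.223, -0.017], [-0.223, -0.975, 0.013], [-0.019, -0.009, -1.0]]
wrist_force: [1.7, -0.2, -0.1]
width: 0.707
```

```bash
python3 - <<'E'
from h import *
goto2([.43,.33,.26],-13.4)
for n in ['wrist','top']:
    im,d=imaging.camera(n); cv2.imwrite(f'pics/{n}5.png',im); np.save(f'pics/{n}5.npy',d)
E
```

```text
t 9.78 pos [ 0.4577 -0.3944  0.2373] yaw -12.86 tilt 1.22 shift mm [-188.7 -700.2  -12.5] turn z 0.54 w 0.707 F [ 1.7 -0.2 -0.1]
rotvec tool deg [-0.53  1.1   0.53]
```

View pics/wrist5.png

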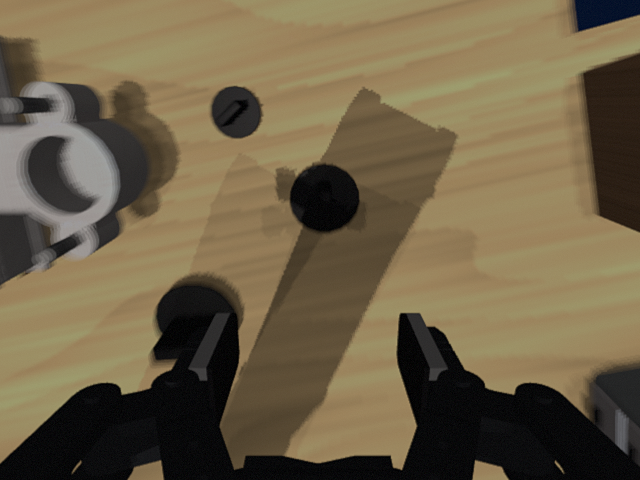

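move_arm --plan '[{"gripper": 60, "translation": [-4, -20, 0], "rotation": [-0.5, 1.1, 0]}, {"gripper": 60, "translation": [-8, -38, -2], "rotation": [0, 0, 0]}, {"gripper": 60, "translation": [-8, -38, -2], "rotation": [0, 0, 0]}, {"gripper": 60, "translation": [-8, -38, -2], "rotation": [0, 0, 0]}, {"gripper": 60, "translation": [-8, -38, -2], "rotation": [0, 0, 0]}, {"gripper": 60, "translation": [-8, -38, -2], "rotation": [0, 0, 0]}, {"gripper": 60, "translation": [-8, -38, -2], "rotation": [0, 0, 0]}, {"gripper": 60, "translation": [-8, -38, 0], "rotation": [0, 0, 0]}, {"gripper": 60, "translation": [-8, -38, 0], "rotation": [0, 0, 0]}, {"gripper": 60, "translation": [-8, -38, 0], "rotation": [0, 0, 0]}]'

```text
time_s: 10.72
position: [0.4679, -0.0248, 0.2497]
eef_rot: [[0.97, -0.242, 0.018], [-0.241, -0.97, -0.019], [0.022, 0.014, -1.0]]
wrist_force: [0.9, -0.2, 0.0]
width: 0.703
```

```bash
python3 - <<'E'
from h import *
goto2([.43,.33,.26],-13.4)
E
```

```text
t 10.72 pos [ 0.4679 -0.0248  0.2497] yaw -13.96 tilt 1.49 shift mm [-122.1 -335.   -17.7] turn z -0.56 w 0.703 F [ 0.9 -0.2  0. ]
rotvec tool deg [ 0.82 -1.24 -0.57]
```

View pics/top5.png

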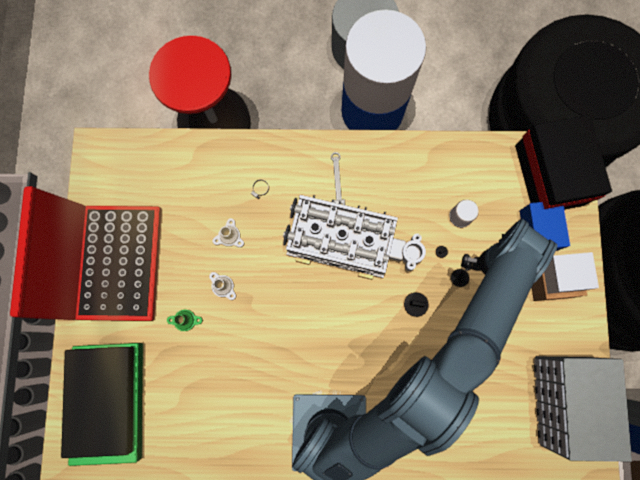

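move_arm --plan '[{"gripper": 60, "translation": [-13, -37, -3], "rotation": [0.8, -1.2, 0]}, {"gripper": 60, "translation": [-13, -37, -2], "rotation": [0, 0, 0]}, {"gripper": 60, "translation": [-13, -37, -2], "rotation": [0, 0, 0]}, {"gripper": 60, "translation": [-13, -37, -2], "rotation": [0, 0, 0]}, {"gripper": 60, "translation": [-13, -37, -2], "rotation": [0, 0, 0]}, {"gripper": 60, "translation": [-13, -37, 0], "rotation": [0, 0, 0]}, {"gripper": 60, "translation": [-13, -37, 0], "rotation": [0, 0, 0]}, {"gripper": 60, "translation": [-13, -37, 0], "rotation": [0, 0, 0]}, {"gripper": 60, "translation": [-8, -20, 0], "rotation": [0, 0, 0]}, {"gripper": 60, "translation": [0, 0, 0], "rotation": [0, 0, 0]}]'

```text
time_s: 11.55
position: [0.4268, 0.3341, 0.2574]
eef_rot: [[0.973, -0.232, -0.001], [-0.232, -0.973, 0.006], [-0.003, -0.006, -1.0]]
wrist_force: [-0.8, 0.6, 0.6]
width: 0.703
```

```bash
python3 - <<'E'
from h import *
goto2([.43,.33,.26],43.6)
E
```

```text
t 11.55 pos [0.4268 0.3341 0.2574] yaw -13.41 tilt 0.38 shift mm [ 4.1  3.2 -2.6] turn z -57.01 w 0.703 F [-0.8  0.6  0.6]
rotvec tool deg [-3.900e-01 -2.000e-02 -5.701e+01]
```

move_arm --plan '[{"gripper": 60, "translation": [0, 0, 0], "rotation": [-0.4, 0, -7]}, {"gripper": 60, "translation": [0, 0, 0], "rotation": [0, 0, -7]}, {"gripper": 60, "translation": [0, 0, 0], "rotation": [0, 0, -7]}, {"gripper": 60, "translation": [0, 0, 0], "rotation": [0, 0, -7]}, {"gripper": 60, "translation": [0, 0, 0], "rotation": [0, 0, -7]}, {"gripper": 60, "translation": [0, 0, 0], "rotation": [0, 0, -7]}, {"gripper": 60, "translation": [0, 0, 0], "rotation": [0, 0, -7]}, {"gripper": 60, "translation": [0, 0, 0], "rotation": [0, 0, -7]}, {"gripper": 60, "translation": [0, 0, 0], "rotation": [0, 0, 0]}, {"gripper": 60, "translation": [0, 0, 0], "rotation": [0, 0, 0]}]'

```text
time_s: 12.38
position: [0.4258, 0.3283, 0.2516]
eef_rot: [[0.723, 0.691, -0.008], [0.691, -0.723, -0.007], [-0.011, -0.001, -1.0]]
wrist_force: [-0.3, 0.3, 0.2]
width: 0.702
```

```bash
python3 - <<'E'
from h import *
goto2([.43,.33,.26],43.6)
im,d=imaging.camera('wrist'); cv2.imwrite('pics/w6.png',im); np.save('pics/w6.npy',d)
for th,z in [('cover_mid',.036),('hole_a',.01)]:
    for x in imaging.spot_point('wrist',th): print(th,np.round(x['xy'],1),round(x['confidence'],2),world('wrist',d,*x['xy'],z=z).round(4))
P=cloud('wrist',d)
for lo,hi,nm in [(.066,.078,'necktop'),(.005,.013,'flange')]:
    m=(P[...,2]>lo)&(P[...,2]<hi)
    n,l,st,c=cv2.connectedComponentsWithStats(m.astype(np.uint8))
    for i in range(1,n):
        if st[i,4]>60: q=P[l==i]; print(nm,st[i],q.mean(0).round(4),((q.max(0)+q.min(0))/2).round(4))
E
```

```text
t 12.38 pos [0.4258 0.3283 0.2516] yaw 43.7 tilt 0.62 shift mm [ 4.1  1.6 -8.5] turn z 0.1 w 0.702 F [-0.3  0.3  0.2]
rotvec tool deg [-0.03  0.62  0.1 ]
cover_mid [320.6 198.1] 0.96 [0.4341 0.3321 0.036 ]
cover_mid [126.2 198.4] 0.74 [0.323 0.448 0.036]
hole_a [315.6 141.8] 0.98 [0.4624 0.3654 0.01  ]
hole_a [317.8 234.7] 0.81 [0.4039 0.3067 0.01  ]
hole_a [109.7 160.7] 0.71 [0.3278 0.483  0.01  ]
hole_a [182.5 222. ] 0.69 [0.3277 0.4037 0.01  ]
necktop [ 469   26   54   55 1028] [0.5907 0.3216 0.0713] [0.5903 0.3211 0.0704]
necktop [ 86 186  48  44 824] [0.3249 0.447  0.0711] [0.3243 0.4467 0.0704]
necktop [294 187  44  45 619] [0.4309 0.3348 0.0718] [0.4308 0.3348 0.0705]
necktop [ 586  266   54  149 1287] [0.5254 0.0872 0.0712] [0.5305 0.0621 0.072 ]
flange [ 47   0  89 117 408] [0.3861 0.5396 0.0106] [0.3826 0.5401 0.009 ]
flange [ 400    6  127  127 3367] [0.5852 0.3255 0.0104] [0.5991 0.323  0.009 ]
flange [ 279  130   76  122 2046] [0.4353 0.3388 0.0106] [0.4307 0.3344 0.0089]
flange [  87  144  109   94 2277] [0.3309 0.4467 0.0103] [0.3252 0.4469 0.009 ]
flange [540 283  21  45 170] [0.5124 0.099  0.009 ] [0.5138 0.0889 0.009 ]
flange [614 423  18  34 159] [ 0.4699 -0.093   0.009 ] [ 0.4694 -0.1054  0.009 ]
```

View pics/w6.png

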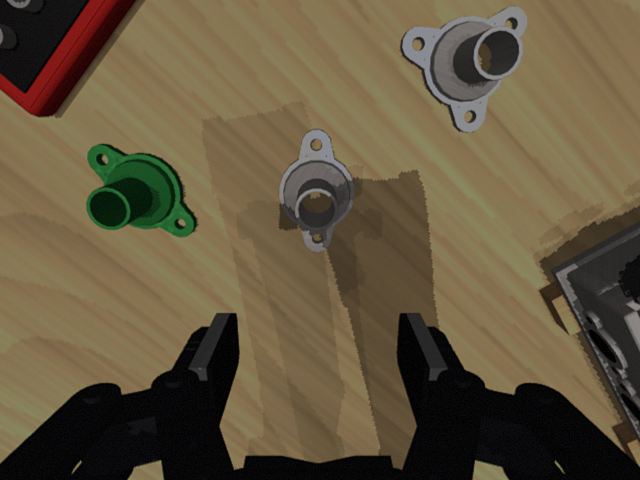

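move_arm --plan '[{"gripper": 60, "translation": [9, 0, 0], "rotation": [0, 0.6, 0]}, {"gripper": 60, "translation": [0, 0, 20], "rotation": [0, 0, 0]}, {"gripper": 60, "translation": [0, 0, 25], "rotation": [0, 0, 0]}, {"gripper": 60, "translation": [0, 0, 25], "rotation": [0, 0, 0]}, {"gripper": 60, "translation": [0, 0, 25], "rotation": [0, 0, 0]}, {"gripper": 60, "translation": [0, 0, 15], "rotation": [0, 0, 0]}, {"gripper": 60, "translation": [0, 0, 0], "rotation": [0, 0, 0]}, {"gripper": 60, "translation": [0, 0, 0], "rotation": [0, 0, 0]}, {"gripper": 60, "translation": [0, 0, 0], "rotation": [0, 0, 0]}, {"gripper": 60, "translation": [0, 0, 0], "rotation": [0, 0, 0]}]'

```text
time_s: 13.37
position: [0.4385, 0.342, 0.1411]
eef_rot: [[0.73, 0.683, 0.012], [0.683, -0.73, 0.01], [0.015, 0.001, -1.0]]
wrist_force: [1.0, -0.1, -0.0]
width: 0.7
```

```bash
python3 - <<'E'
from h import *
goto2([.432,.335,.058],44.3)
im,d=imaging.camera('wrist'); cv2.imwrite('pics/w7.png',im); np.save('pics/w7.npy',d)
for th,z in [('cover_mid',.036),('hole_a',.01)]:
    for x in imaging.spot_point('wrist',th): print(th,np.round(x['xy'],1),round(x['confidence'],2),world('wrist',d,*x['xy'],z=z).round(4))
P=cloud('wrist',d)
for lo,hi,nm in [(.066,.078,'necktop'),(.005,.013,'flange')]:
    m=(P[...,2]>lo)&(P[...,2]<hi)
    n,l,st,c=cv2.connectedComponentsWithStats(m.astype(np.uint8))
    for i in range(1,n):
        if st[i,4]>60: q=P[l==i]; print(nm,st[i],q.mean(0).round(4),((q.max(0)+q.min(0))/2).round(4))
E
```

```text
t 13.37 pos [0.4385 0.342  0.1411] yaw 43.1 tilt 0.87 shift mm [-10.7   0.6  82.9] turn z -1.2 w 0.7 F [ 1.  -0.1 -0. ]
rotvec tool deg [ 0.05 -0.87 -1.2 ]
cover_mid [320.2 274. ] 0.98 [0.4328 0.3334 0.036 ]
cover_mid [ 52.7 280.2] 0.82 [0.3218 0.4462 0.036 ]
hole_a [136.5 294.8] 0.87 [0.3311 0.4054 0.01  ]
hole_a [314.2 194.8] 0.84 [0.4612 0.3648 0.01  ]
hole_a [ 34.8 217. ] 0.68 [0.331  0.4833 0.01  ]
hole_a [321.1 314.8] 0.58 [0.4044 0.3055 0.01  ]
necktop [ 548   30   86   83 2753] [0.591  0.3208 0.0709] [0.591  0.3206 0.0704]
necktop [ 285  267   65   64 1495] [0.4314 0.3342 0.0711] [0.4312 0.334  0.0702]
necktop [   0  268   53   64 1368] [0.3295 0.4416 0.0704] [0.3251 0.4451 0.07  ]
flange [  0   0  62  92 678] [0.4148 0.5391 0.0099] [0.4121 0.539  0.009 ]
flange [ 433    4  181  175 6499] [0.5845 0.3265 0.0101] [0.5996 0.3226 0.009 ]
flange [ 266  175  104  123 2749] [0.4494 0.3518 0.0104] [0.4355 0.3381 0.009 ]
flange [   2  198  153  122 4323] [0.333  0.4465 0.01  ] [0.3262 0.4461 0.009 ]
flange [303 326  33  11 152] [0.3946 0.2978 0.0106] [0.3965 0.3002 0.0105]
flange [617 372  23  52 349] [0.5129 0.1007 0.0089] [0.5137 0.0887 0.009 ]
```

View pics/w7.png

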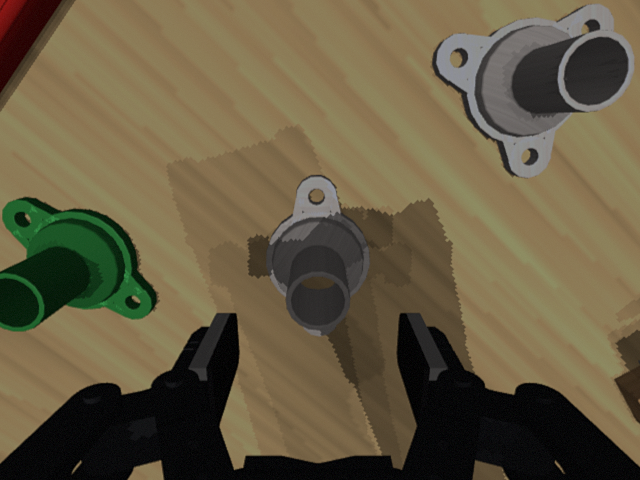

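```bash
python3 - <<'E'
from h import *
im=cv2.imread('pics/w7.png'); cv2.imwrite('pics/c7.png',cv2.resize(im[165:345,250:390],None,fx=4,fy=3.3,interpolation=2))
h=world('wrist',None,316.5,196,z=.01); print(h,np.degrees(np.arctan2(h[1]-.3343,h[0]-.4315)),np.hypot(h[1]-.3343,h[0]-.4315))
E
```

```text
[0.46157714 0.36320891 0.01      ] 43.86538970807797 0.04171761644853773
```

View pics/c7.png

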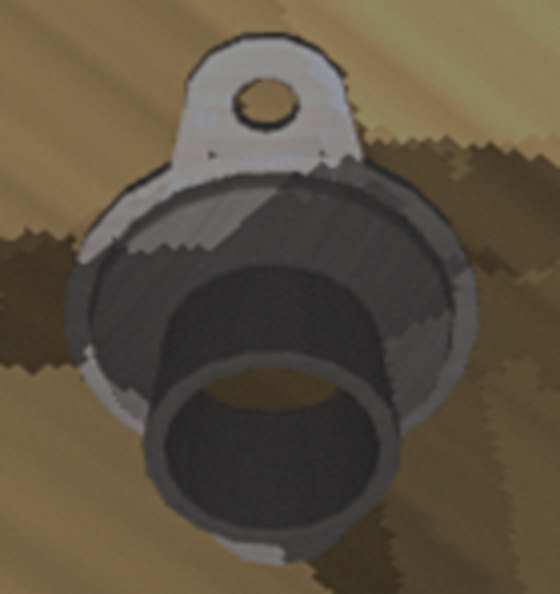

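move_arm --plan '[{"gripper": 60, "translation": [-11, 1, 0], "rotation": [0, -0.9, -1]}, {"gripper": 60, "translation": [0, 0, 10], "rotation": [0, 0, 0]}, {"gripper": 60, "translation": [0, 0, 12], "rotation": [0, 0, 0]}, {"gripper": 60, "translation": [0, 0, 12], "rotation": [0, 0, 0]}, {"gripper": 60, "translation": [0, 0, 10], "rotation": [0, 0, 0]}, {"gripper": 60, "translation": [0, 0, 5], "rotation": [0, 0, 0]}, {"gripper": 60, "translation": [0, 0, 0], "rotation": [0, 0, 0]}, {"gripper": 60, "translation": [0, 0, 0], "rotation": [0, 0, 0]}, {"gripper": 60, "translation": [0, 0, 0], "rotation": [0, 0, 0]}, {"gripper": 60, "translation": [0, 0, 0], "rotation": [0, 0, 0]}]'

```text
time_s: 14.35
position: [0.4303, 0.3323, 0.0867]
eef_rot: [[0.717, 0.697, -0.001], [0.697, -0.717, -0.003], [-0.002, 0.001, -1.0]]
wrist_force: [-0.0, -0.3, -0.2]
width: 0.701
```

```bash
python3 - <<'E'
from h import *
goto2([.4315,.3343,.058],44.3)
E
```

```text
t 14.35 pos [0.4303 0.3323 0.0867] yaw 44.19 tilt 0.15 shift mm [ 2.4 -0.7 28.6] turn z -0.11 w 0.701 F [-0.  -0.3 -0.2]
rotvec tool deg [ 0.07  0.14 -0.11]
```

move_arm --plan '[{"gripper": 60, "translation": [2, -1, 7], "rotation": [0, 0, 0]}, {"gripper": 60, "translation": [0, 0, 8], "rotation": [0, 0, 0]}, {"gripper": 60, "translation": [0, 0, 8], "rotation": [0, 0, 0]}, {"gripper": 60, "translation": [0, 0, 6], "rotation": [0, 0, 0]}, {"gripper": 60, "translation": [0, 0, 3], "rotation": [0, 0, 0]}, {"gripper": 60, "translation": [0, 0, 0], "rotation": [0, 0, 0]}, {"gripper": 60, "translation": [0, 0, 0], "rotation": [0, 0, 0]}, {"gripper": 60, "translation": [0, 0, 0], "rotation": [0, 0, 0]}, {"gripper": 60, "translation": [0, 0, 0], "rotation": [0, 0, 0]}, {"gripper": 60, "translation": [0, 0, 0], "rotation": [0, 0, 0]}]'

```text
time_s: 15.18
position: [0.4317, 0.3352, 0.052]
eef_rot: [[0.717, 0.697, 0.001], [0.697, -0.717, -0.001], [-0.0, 0.001, -1.0]]
wrist_force: [0.9, -0.3, 0.3]
width: 0.704
```

```bash
python3 - <<'E'
from h import *
goto2([.4315,.3343,.058],44.3)
E
```

```text
t 15.18 pos [0.4317 0.3352 0.052 ] yaw 44.2 tilt 0.08 shift mm [-0.8  0.5 -6. ] turn z -0.1 w 0.704 F [ 0.9 -0.3  0.3]
rotvec tool deg [ 0.08  0.03 -0.1 ]
```

move_arm --newtons 60 --plan '[{"gripper": 60, "translation": [-1, 0, -5], "rotation": [0, 0, 0]}, {"gripper": 60, "translation": [0, 0, 0], "rotation": [0, 0, 0]}, {"gripper": 10, "translation": [0, 0, 0], "rotation": [0, 0, 0]}, {"gripper": 10, "translation": [0, 0, 0], "rotation": [0, 0, 0]}, {"gripper": 10, "translation": [0, 0, 0], "rotation": [0, 0, 0]}, {"gripper": 10, "translation": [0, 0, 0], "rotation": [0, 0, 0]}, {"gripper": 10, "translation": [0, 0, 0], "rotation": [0, 0, 0]}, {"gripper": 10, "translation": [0, 0, 0], "rotation": [0, 0, 0]}, {"gripper": 10, "translation": [0, 0, 0], "rotation": [0, 0, 0]}, {"gripper": 10, "translation": [0, 0, 0], "rotation": [0, 0, 0]}]'

```text
time_s: 16.02
position: [0.4315, 0.3349, 0.0587]
eef_rot: [[0.717, 0.697, 0.002], [0.697, -0.717, -0.0], [0.002, 0.002, -1.0]]
wrist_force: [-0.8, 0.2, 1.3]
width: 0.371
```

```bash
python3 - <<'E'
from h import *
goto2([.4315,.3343,.058],44.3)
E
```

```text
t 16.02 pos [0.4315 0.3349 0.0587] yaw 44.19 tilt 0.13 shift mm [-0.4  0.4  0.7] turn z -0.11 w 0.371 F [-0.8  0.2  1.3]
rotvec tool deg [ 0.1  -0.09 -0.11]
```

move_arm --plan '[{"gripper": 10, "translation": [0, 0, -10], "rotation": [0, 0, 0]}, {"gripper": 10, "translation": [0, 0, -20], "rotation": [0, 0, 0]}, {"gripper": 10, "translation": [0, 0, -25], "rotation": [0, 0, 0]}, {"gripper": 10, "translation": [0, 0, -25], "rotation": [0, 0, 0]}, {"gripper": 10, "translation": [0, 0, -25], "rotation": [0, 0, 0]}, {"gripper": 10, "translation": [0, 0, -25], "rotation": [0, 0, 0]}, {"gripper": 10, "translation": [0, 0, -25], "rotation": [0, 0, 0]}, {"gripper": 10, "translation": [0, 0, -25], "rotation": [0, 0, 0]}, {"gripper": 10, "translation": [0, 0, -15], "rotation": [0, 0, 0]}, {"gripper": 10, "translation": [0, 0, 0], "rotation": [0, 0, 0]}]'

```text
time_s: 16.85
position: [0.4275, 0.3322, 0.2641]
eef_rot: [[0.716, 0.699, -0.005], [0.698, -0.716, -0.006], [-0.008, 0.001, -1.0]]
wrist_force: [-0.2, 1.0, -1.5]
width: 0.37
```

```bash
python3 - <<'E'
from h import *
goto2([.531,-.248,.27],-12.7)
im,d=imaging.camera('wrist'); cv2.imwrite('pics/w8.png',im); np.save('pics/w8.npy',d)
E
```

```text
t 16.85 pos [0.4275 0.3322 0.2641] yaw 44.31 tilt 0.47 shift mm [-331.3  487.5   -2.8] turn z 57.01 w 0.37 F [-0.2  1.  -1.5]
rotvec tool deg [ 0.27  0.41 57.01]
```

View pics/w8.png

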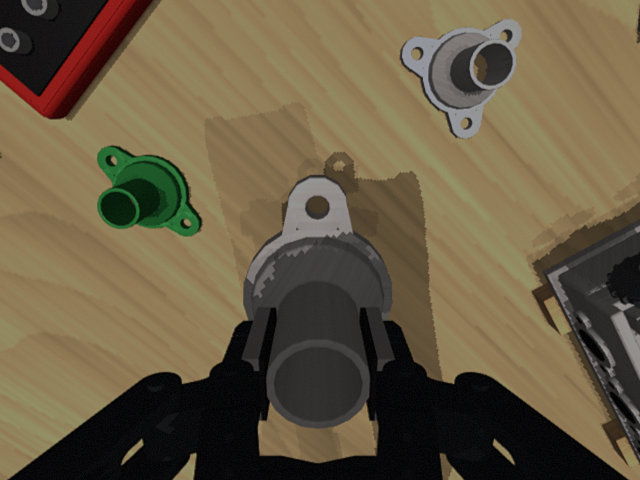

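```bash
python3 - <<'E'
from h import *
p=imaging.camera_params('wrist');K=np.array(p['camera_matrix']);H=np.array(p['hand_eye']);print(H.round(4))
def tool(u,v,z):
    r=H[:3,:3]@np.linalg.inv(K)@np.array([u,v,1.]); return H[:3,3]+r*(z-H[2,3])/r[2]
print(tool(317,207,.0487),tool(318,383,-.0133))
d=np.load('pics/w8.npy')
v,u=np.mgrid[:480,:640]; P=np.stack([(u-K[0,2])/K[0,0]*d,(v-K[1,2])/K[1,1]*d,d],-1)@H[:3,:3].T+H[:3,3]
# flange top points
m=(abs(P[...,2]-.0487)<.006)&(v<300)&(u>230)&(u<400)
q=P[m]; print(m.sum(),q.mean(0),q.min(0),q.max(0))
A=np.c_[q[:,:2],np.ones(len(q))]; print('plane z=ax+by+c',np.linalg.lstsq(A,q[:,2],rcond=None)[0])
m=(abs(P[...,2]+.0133)<.004)&(v>330)&(v<430)&(u>262)&(u<372); q=P[m]; print('neck top',m.sum(),q.mean(0),(q.min(0)+q.max(0))/2)
im=cv2.imread('pics/w8.png'); cv2.imwrite('pics/c8.png',cv2.resize(im[165:445,230:410],None,fx=2,fy=2,interpolation=2))
E
```

```text
[[ 2.000e-04 -9.500e-01 -3.123e-01  7.970e-02]
 [ 1.000e+00  2.000e-04 -0.000e+00  7.000e-04]
 [ 1.000e-04 -3.123e-01  9.500e-01 -1.208e-01]
 [ 0.000e+00  0.000e+00  0.000e+00  1.000e+00]]
[0.04120936 0.00045096 0.0487    ] [ 1.20379464e-05  8.43478227e-04 -1.33000000e-02]
5626 [0.03035687 0.00042789 0.04821635] [-0.00147896 -0.0331378   0.04271671] [0.05367717 0.03388804 0.05468222]
plane z=ax+by+c [0.03106748 0.00216357 0.04727232]
neck top 4307 [ 8.37261668e-07  4.42070209e-04 -1.29173457e-02] [-0.0004931   0.00056493 -0.01327583]
```

View pics/c8.png

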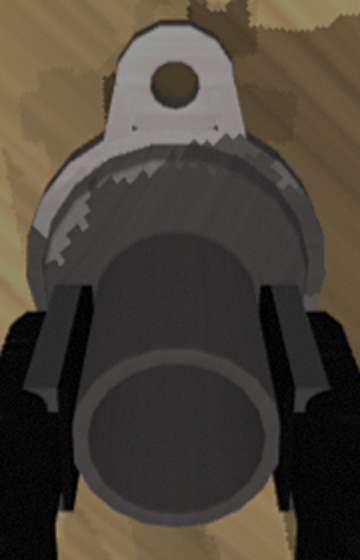

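move_arm --plan '[{"gripper": 10, "translation": [-12, 14, 0], "rotation": [0.3, 0.4, 0]}, {"gripper": 10, "translation": [-20, 23, -2], "rotation": [0, 0, 0]}, {"gripper": 10, "translation": [-23, 27, -2], "rotation": [0, 0, 0]}, {"gripper": 10, "translation": [-23, 27, -1], "rotation": [0, 0, 0]}, {"gripper": 10, "translation": [-23, 27, -1], "rotation": [0, 0, 0]}, {"gripper": 10, "translation": [-23, 27, -1], "rotation": [0, 0, 0]}, {"gripper": 10, "translation": [-23, 27, 0], "rotation": [0, 0, 0]}, {"gripper": 10, "translation": [-23, 27, 0], "rotation": [0, 0, 0]}, {"gripper": 10, "translation": [-23, 27, 0], "rotation": [0, 0, 0]}, {"gripper": 10, "translation": [-23, 27, 0], "rotation": [0, 0, 0]}]'

```text
time_s: 17.73
position: [0.4407, -0.0076, 0.2562]
eef_rot: [[0.703, 0.711, -0.025], [0.711, -0.703, 0.003], [-0.015, -0.02, -1.0]]
wrist_force: [0.9, 0.4, -2.3]
width: 0.372
```

```bash
python3 - <<'E'
from h import *
goto2([.463,-.232,.27],-12.7)
E
```

```text
t 17.73 pos [ 0.4407 -0.0076  0.2562] yaw 45.32 tilt 1.45 shift mm [-144.   173.3  -15.1] turn z 58.02 w 0.372 F [ 0.9  0.4 -2.3]
rotvec tool deg [-0.6   1.39 58.01]
```

move_arm --plan '[{"gripper": 10, "translation": [-22, 26, -4], "rotation": [-0.6, 1.4, 0]}, {"gripper": 10, "translation": [-22, 26, -4], "rotation": [0, 0, 0]}, {"gripper": 10, "translation": [-22, 26, -4], "rotation": [0, 0, 0]}, {"gripper": 10, "translation": [-22, 26, -2], "rotation": [0, 0, 0]}, {"gripper": 10, "translation": [-20, 24, 0], "rotation": [0, 0, 0]}, {"gripper": 10, "translation": [-12, 14, 0], "rotation": [0, 0, 0]}, {"gripper": 10, "translation": [-5, 6, 0], "rotation": [0, 0, 0]}, {"gripper": 10, "translation": [0, 0, 0], "rotation": [0, 0, 5]}, {"gripper": 10, "translation": [0, 0, 0], "rotation": [0, 0, 7]}, {"gripper": 10, "translation": [0, 0, 0], "rotation": [0, 0, 7]}]'

```text
time_s: 18.57
position: [0.4446, -0.2183, 0.2535]
eef_rot: [[0.905, 0.424, -0.025], [0.424, -0.905, 0.017], [-0.015, -0.026, -1.0]]
wrist_force: [0.2, 0.7, -1.5]
width: 0.37
```

move_arm --plan '[{"gripper": 10, "translation": [0, 0, 0], "rotation": [0, 0, 7]}, {"gripper": 10, "translation": [0, 0, 0], "rotation": [0, 0, 7]}, {"gripper": 10, "translation": [0, 0, 0], "rotation": [0, 0, 7]}, {"gripper": 10, "translation": [0, 0, 0], "rotation": [0, 0, 7]}, {"gripper": 10, "translation": [0, 0, 0], "rotation": [0, 0, 6]}, {"gripper": 10, "translation": [0, 0, 0], "rotation": [0, 0, 4]}, {"gripper": 10, "translation": [0, 0, 0], "rotation": [0, 0, 0]}, {"gripper": 10, "translation": [0, 0, 0], "rotation": [0, 0, 0]}, {"gripper": 10, "translation": [0, 0, 0], "rotation": [0, 0, 0]}, {"gripper": 10, "translation": [0, 0, 0], "rotation": [0, 0, 0]}]'

```text
time_s: 19.4
position: [0.4385, -0.2061, 0.2429]
eef_rot: [[0.971, -0.235, -0.045], [-0.234, -0.972, 0.028], [-0.05, -0.016, -0.999]]
wrist_force: [-0.2, -0.9, -2.3]
width: 0.371
```

```bash
python3 - <<'E'
from h import *
goto2([.463,-.232,.27],-12.7)
im,d=imaging.camera('wrist'); cv2.imwrite('pics/w9.png',im); np.save('pics/w9.npy',d)
P=cloud('wrist',d)
m=(P[...,2]>.118)&(P[...,2]<.135)&(abs(P[...,0]-.531)<.07)&(abs(P[...,1]+.248)<.04)
n,l,st,c=cv2.connectedComponentsWithStats(m.astype(np.uint8))
for i in range(1,n):
    if st[i,4]>20: print(st[i],c[i].round(1),P[l==i].mean(0).round(4))
E
```

```text
t 19.4 pos [ 0.4385 -0.2061  0.2429] yaw -13.56 tilt 3.0 shift mm [ 28.5  19.  -28.9] turn z -0.86 w 0.371 F [-0.2 -0.9 -2.3]
rotvec tool deg [-0.96  2.85 -0.89]
[345 134  16  17 212] [352.5 141.7] [ 0.491  -0.2373  0.1266]
```

View pics/w9.png

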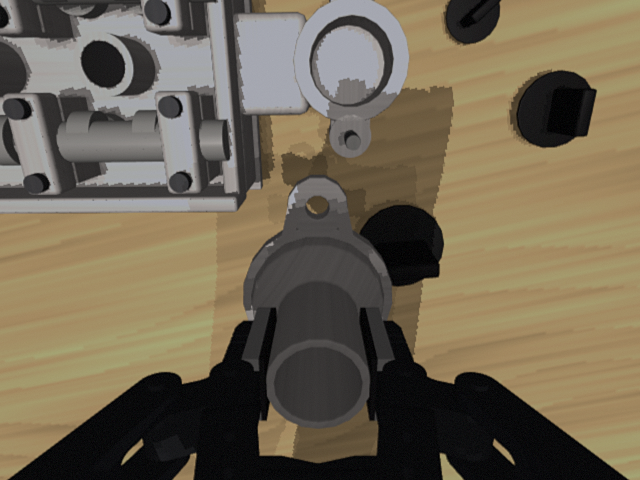

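move_arm --plan '[{"gripper": 10, "translation": [0, 0, -5], "rotation": [-0.5, 1.5, 0]}, {"gripper": 10, "translation": [0, 0, -10], "rotation": [-0.4, 1.3, -0.8]}, {"gripper": 10, "translation": [10, 8, -8], "rotation": [0, 0, 0]}, {"gripper": 10, "translation": [14, 8, -5], "rotation": [0, 0, 0]}, {"gripper": 10, "translation": [12, 5, 0], "rotation": [0, 0, 0]}, {"gripper": 10, "translation": [0, 0, 0], "rotation": [0, 0, 0]}, {"gripper": 10, "translation": [0, 0, 0], "rotation": [0, 0, 0]}, {"gripper": 10, "translation": [0, 0, 0], "rotation": [0, 0, 0]}, {"gripper": 10, "translation": [0, 0, 0], "rotation": [0, 0, 0]}, {"gripper": 10, "translation": [0, 0, 0], "rotation": [0, 0, 0]}]'

```text
time_s: 20.28
position: [0.4683, -0.2345, 0.2779]
eef_rot: [[0.977, -0.213, 0.012], [-0.213, -0.977, -0.006], [0.013, 0.003, -1.0]]
wrist_force: [0.2, 0.0, -2.7]
width: 0.372
```

```bash
python3 - <<'E'
from h import *
goto2([.531,-.248,.23],-12.7)
im,d=imaging.camera('wrist'); cv2.imwrite('pics/w10.png',im); np.save('pics/w10.npy',d)
P=cloud('wrist',d)
m=(P[...,2]>.118)&(P[...,2]<.135)&(abs(P[...,0]-.531)<.07)&(abs(P[...,1]+.248)<.04)
n,l,st,c=cv2.connectedComponentsWithStats(m.astype(np.uint8))
for i in range(1,n):
    if st[i,4]>20: print(st[i],c[i].round(1),P[l==i].mean(0).round(4))
cv2.imwrite('pics/c10.png',cv2.resize(im[0:260,240:440],None,fx=2.3,fy=2.3,interpolation=2))
E
```

```text
t 20.28 pos [ 0.4683 -0.2345  0.2779] yaw -12.29 tilt 0.75 shift mm [63.6 -0.4 48.7] turn z 0.41 w 0.372 F [ 0.2  0.  -2.7]
rotvec tool deg [ 0.2  -0.72  0.41]
[307  63  14  16 173] [313.9  70.1] [ 0.5717 -0.256   0.1265]
[307 197  13  14 143] [313.1 203.6] [ 0.4909 -0.2377  0.1264]
```

View pics/c10.png

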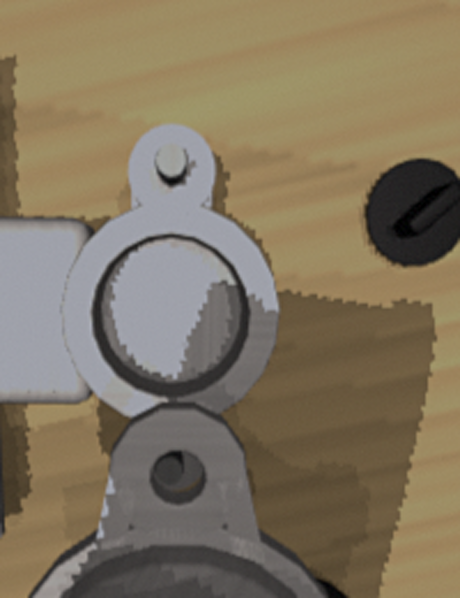

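move_arm --plan '[{"gripper": 10, "translation": [10, 0, 0], "rotation": [0.2, -0.7, 0.4]}, {"gripper": 10, "translation": [18, 0, 0], "rotation": [0, 0, 0]}, {"gripper": 10, "translation": [18, 0, 0], "rotation": [0, 0, 0]}, {"gripper": 10, "translation": [12, 0, 0], "rotation": [0, 0, 0]}, {"gripper": 10, "translation": [5, 0, 0], "rotation": [0, 0, 0]}, {"gripper": 10, "translation": [0, 0, 0], "rotation": [0, 0, 0]}, {"gripper": 10, "translation": [0, 0, 0], "rotation": [0, 0, 0]}, {"gripper": 10, "translation": [0, 0, 10], "rotation": [0, 0, 0]}, {"gripper": 10, "translation": [0, 0, 10], "rotation": [0, 0, 0]}, {"gripper": 10, "translation": [0, 0, 0], "rotation": [0, 0, 0]}]'

```text
time_s: 21.17
position: [0.5266, -0.2464, 0.2549]
eef_rot: [[0.976, -0.219, -0.006], [-0.219, -0.976, 0.002], [-0.006, -0.001, -1.0]]
wrist_force: [0.1, 0.5, -2.6]
width: 0.373
```

```bash
python3 - <<'E'
from h import *
goto2([.5315,-.2473,.21],-12.8)
im,d=imaging.camera('wrist'); cv2.imwrite('pics/w11.png',im); np.save('pics/w11.npy',d)
P=cloud('wrist',d)
m=(P[...,2]>.118)&(P[...,2]<.135)&(abs(P[...,0]-.531)<.07)&(abs(P[...,1]+.248)<.04)
n,l,st,c=cv2.connectedComponentsWithStats(m.astype(np.uint8))
for i in range(1,n):
    if st[i,4]>20: print(st[i],c[i].round(1),P[l==i].mean(0).round(4))
E
```

```text
t 21.17 pos [ 0.5266 -0.2464  0.2549] yaw -12.66 tilt 0.34 shift mm [ 5.3 -0.2 44.9] turn z 0.14 w 0.373 F [ 0.1  0.5 -2.6]
rotvec tool deg [-0.05  0.34  0.14]
[309 160  14  15 175] [315.7 167.2] [ 0.5732 -0.2565  0.1272]
```

View pics/w11.png

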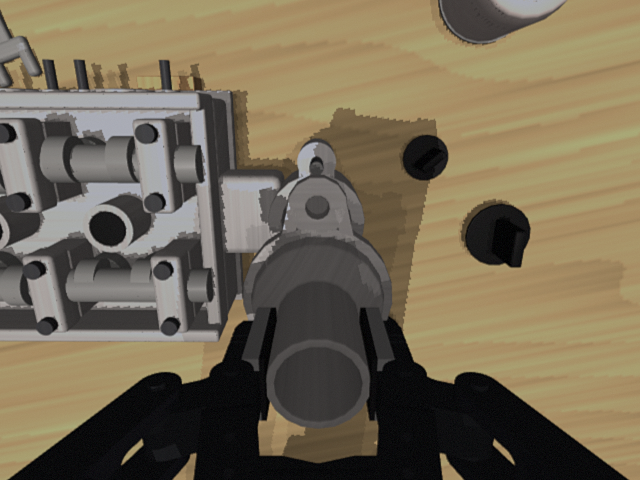

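move_arm --plan '[{"gripper": 10, "translation": [5, 0, 0], "rotation": [0, 0.3, 0]}, {"gripper": 10, "translation": [0, 0, 0], "rotation": [0, 0, 0]}, {"gripper": 10, "translation": [0, 0, 8], "rotation": [0, 0, 0]}, {"gripper": 10, "translation": [0, 0, 10], "rotation": [0, 0, 0]}, {"gripper": 10, "translation": [0, 0, 10], "rotation": [0, 0, 0]}, {"gripper": 10, "translation": [0, 0, 6], "rotation": [0, 0, 0]}, {"gripper": 10, "translation": [0, 0, 0], "rotation": [0, 0, 0]}, {"gripper": 10, "translation": [0, 0, 0], "rotation": [0, 0, 0]}, {"gripper": 10, "translation": [0, 0, 0], "rotation": [0, 0, 0]}, {"gripper": 10, "translation": [0, 0, 0], "rotation": [0, 0, 0]}]'

```text
time_s: 22.05
position: [0.5311, -0.2477, 0.2171]
eef_rot: [[0.976, -0.22, -0.001], [-0.22, -0.976, 0.001], [-0.002, -0.001, -1.0]]
wrist_force: [0.2, 0.4, -2.3]
width: 0.369
```

```bash
python3 - <<'E'
from h import *
goto2([.5320,-.2472,.1965],-12.8)
E
```

```text
t 22.05 pos [ 0.5311 -0.2477  0.2171] yaw -12.69 tilt 0.1 shift mm [ 0.8 -0.7 20.6] turn z 0.11 w 0.369 F [ 0.2  0.4 -2.3]
rotvec tool deg [-0.05  0.09  0.11]
```

move_arm --plan '[{"gripper": 10, "translation": [0, 0, 5], "rotation": [0, 0, 0]}, {"gripper": 10, "translation": [0, 0, 5], "rotation": [0, 0, 0]}, {"gripper": 10, "translation": [0, 0, 5], "rotation": [0, 0, 0]}, {"gripper": 10, "translation": [0, 0, 3], "rotation": [0, 0, 0]}, {"gripper": 10, "translation": [0, 0, 0], "rotation": [0, 0, 0]}, {"gripper": 10, "translation": [0, 0, 0], "rotation": [0, 0, 0]}, {"gripper": 10, "translation": [0, 0, 0], "rotation": [0, 0, 0]}, {"gripper": 10, "translation": [0, 0, 0], "rotation": [0, 0, 0]}, {"gripper": 10, "translation": [0, 0, 0], "rotation": [0, 0, 0]}, {"gripper": 10, "translation": [0, 0, 0], "rotation": [0, 0, 0]}]'

```text
time_s: 22.88
position: [0.5319, -0.248, 0.1983]
eef_rot: [[0.976, -0.22, 0.001], [-0.22, -0.976, 0.0], [0.001, -0.001, -1.0]]
wrist_force: [0.3, -0.6, -2.7]
width: 0.373
```

```bash
python3 - <<'E'
from h import *
goto2([.5320,-.2472,.1965],-12.8)
im,d=imaging.camera('wrist'); cv2.imwrite('pics/w12.png',cv2.resize(im[140:440,220:420],None,fx=2,fy=2,interpolation=2)); np.save('pics/w12.npy',d)
im,d=imaging.camera('scene'); cv2.imwrite('pics/s12.png',cv2.resize(im[210:360,110:310],None,fx=4,fy=4,interpolation=2)); np.save('pics/s12.npy',d)
im,d=imaging.camera('top'); cv2.imwrite('pics/t12.png',cv2.resize(im[200:320,360:500],None,fx=5,fy=5,interpolation=2)); np.save('pics/t12.npy',d)
E
```

```text
t 22.88 pos [ 0.5319 -0.248   0.1983] yaw -12.69 tilt 0.06 shift mm [-0.1 -0.8  1.8] turn z 0.11 w 0.373 F [ 0.3 -0.6 -2.7]
rotvec tool deg [-0.03 -0.04  0.11]
```

View pics/w12.png

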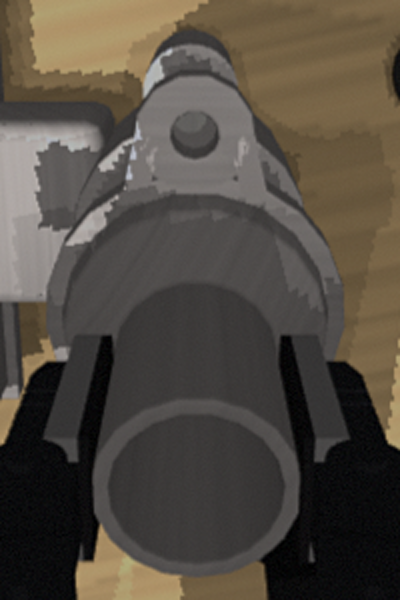

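View pics/s12.png

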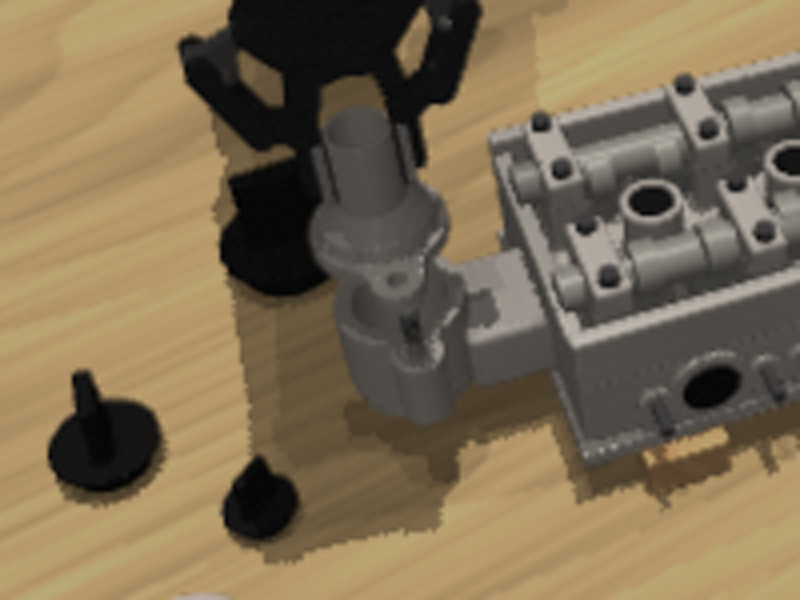

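View pics/t12.png

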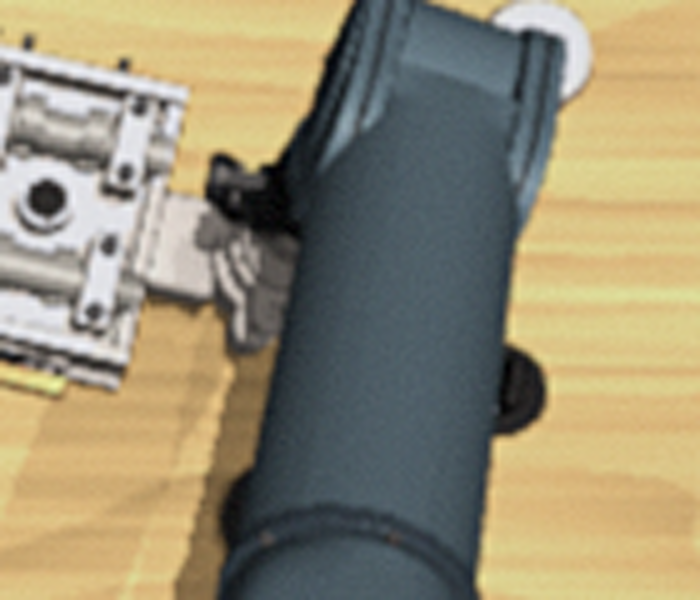

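```bash
python3 - <<'E'
from h import *
p=imaging.camera_params('wrist');K=np.array(p['camera_matrix']);H=np.array(p['hand_eye'])
G=np.linalg.inv(H)
for q in [(.0412,.0005,.0713),(.0462,.0005,.0713),(.0412,.0055,.0713),(.0412,.0005,.0487)]:
    c=G[:3,:3]@np.array(q)+G[:3,3]; print(q,(K@c/c[2])[:2].round(1))
d=np.load('pics/w12.npy'); P=cloud('wrist',d)
for r in range(196,216,2): print(P[r,310:328:2,2].round(3))
m=(P[...,2]>.12)&(P[...,2]<.132); m[:194]=0;m[218:]=0;m[:,308:]&=True;m[:,:306]=0;m[:,330:]=0
v,u=np.nonzero(m);print(len(u),u.mean(),v.mean(),u.min(),u.max(),v.min(),v.max(),P[m].mean(0))
# scene: cover and stud
d=np.load('pics/s12.npy'); P=cloud('scene',d)
for x,y in [(395,280),(410,330),(358,130),(80,380)]:
    u,v=110+x/4,210+y/4; print((x,y),P[int(round(v)),int(round(u))].round(4))
E
```

```text
(0.0412, 0.0005, 0.0713) [317.1 198. ]
(0.0462, 0.0005, 0.0713) [317.1 187.5]
(0.0412, 0.0055, 0.0713) [327.7 198. ]
(0.0412, 0.0005, 0.0487) [317.1 208.9]
[0.15  0.15  0.127 0.127 0.127 0.15  0.15  0.15  0.15 ]
[0.149 0.126 0.127 0.127 0.128 0.127 0.128 0.148 0.15 ]
[0.127 0.127 0.127 0.127 0.127 0.128 0.128 0.096 0.149]
[0.127 0.127 0.128 0.127 0.127 0.128 0.095 0.095 0.095]
[0.127 0.128 0.127 0.126 0.127 0.127 0.094 0.095 0.095]
[0.095 0.097 0.127 0.127 0.096 0.095 0.095 0.095 0.096]
[0.095 0.096 0.095 0.096 0.095 0.096 0.096 0.095 0.095]
[0.095 0.094 0.097 0.095 0.096 0.095 0.096 0.095 0.141]
[0.141 0.096 0.095 0.096 0.096 0.095 0.096 0.142 0.145]
[0.143 0.143 0.142 0.139 0.142 0.141 0.142 0.145 0.148]
125 315.112 200.824 307 323 196 206 [ 0.57089526 -0.25624045  0.12708161]
(395, 280) [ 0.5686 -0.2548  0.1426]
(410, 330) [ 0.5771 -0.2569  0.1172]
(358, 130) [ 0.519  -0.2407  0.1976]
(80, 380) [ 0.4568 -0.3965  0.0572]
```

move_arm --plan '[{"gripper": 10, "translation": [0, -1, 2], "rotation": [0, 0, 0]}, {"gripper": 10, "translation": [0, 0, 0], "rotation": [0, 0, 0]}, {"gripper": 10, "translation": [0, 0, 0], "rotation": [0, 0, 0]}, {"gripper": 10, "translation": [0, 0, 0], "rotation": [0, 0, 0]}, {"gripper": 10, "translation": [0, 0, 0], "rotation": [0, 0, 0]}, {"gripper": 10, "translation": [0, 0, 0], "rotation": [0, 0, 0]}, {"gripper": 10, "translation": [0, 0, 0], "rotation": [0, 0, 0]}, {"gripper": 10, "translation": [0, 0, 0], "rotation": [0, 0, 0]}, {"gripper": 10, "translation": [0, 0, 0], "rotation": [0, 0, 0]}, {"gripper": 10, "translation": [0, 0, 0], "rotation": [0, 0, 0]}]'

```text
time_s: 23.87
position: [0.5321, -0.2469, 0.1962]
eef_rot: [[0.976, -0.22, 0.001], [-0.22, -0.976, 0.0], [0.001, -0.0, -1.0]]
wrist_force: [0.3, 0.3, -2.2]
width: 0.371
```

```bash
python3 - <<'E'
from h import *
goto2([.5320,-.2472,.1965],-12.8)
print(arm.read_state()['joint_velocities'].round(4))
im,d=imaging.camera('wrist'); P=cloud('wrist',d)
m=(P[...,2]>.12)&(P[...,2]<.132); m[:190]=0;m[218:]=0;m[:,:306]=0;m[:,330:]=0
v,u=np.nonzero(m);print(len(u),u.min(),u.max(),v.min(),v.max()); print(P[185:192,317,2])
E
```

```text
t 23.87 pos [ 0.5321 -0.2469  0.1962] yaw -12.69 tilt 0.06 shift mm [-0.1  0.3 -0.3] turn z 0.11 w 0.371 F [ 0.3  0.3 -2.2]
rotvec tool deg [-0.03 -0.05  0.11]
[-0.0009 -0.0002  0.0001  0.001   0.0005 -0.0008  0.0024]
148 309 325 196 207
[0.14744104 0.14855245 0.14761444 0.14721412 0.14807955 0.14839782
 0.14778036]
```

Stud sits in the centre of the hole (columns 309–325, hole centre 317), the gap is about 11 mm and the arm is still. Handing in.

```bash
python3 -c "
from station import job
print(job.job_done())"
```

```text
the job is handed in; nothing more can be done
None
```

I pulled the middle-sized plug from the port and stood it on the bench. I then took the grey two-hole cover by its neck, carried it over the head and handed the job in while holding it above the studs. The hand-in reports no verdict.

- **Plug:** it is upright on the bench near (0.46, -0.40), about 0.17 m from the port. It last showed standing there, released, in the scene picture just before the final nudge.
- **Cover position:** the stud that can be seen through its bolt hole is centred to about 1 mm. The underside is about 11 mm above the stud tips, and the tool is 0.06° from vertical. The other stud was hidden by the cover, so its fit follows from the measured stud line, which agrees with the tool to about 0.1°.
- **Hold:** the arm was still, and the wrist force was about 2 N, matching the cover's weight, so nothing suggested contact with the head.
- **Disagreement:** the first top-camera estimate of the port was about 5 mm off the wrist-camera ones. I used the wrist measurements, which agreed with each other to about 2 mm.
- **Other things:** no move came near the three-hole cover, filter, spanner, hose clip or look-alikes. I did not re-measure their positions at the end.

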